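Change over the bench incubator: unload, load, shut it on its catch, set the dial

TASK

Change over the small bench incubator: draw its shelf out, stand every finished white-capped jar from the shelf upright on the rimmed deck on top of the incubator, and stand every squat black-capped sample jar from the worktop upright on the shelf. Then push the shelf fully home, and only after that swing the door shut and press it until it seats on its catch. Turn the thermostat dial so that its pointer stands at the steel set-point marker, and do not knock over the beaker or the wash bottle.

Things in the scene. Friction and masses are not known exactly. Their poses are not given: they have to be found in the camera images.
- incubator: bench incubator, a white box fixed to the worktop, 170 mm deep, 135 mm wide, 132 mm high. Origin: centre of its underside. Its open front faces its own -x (which points to the robot's right), its own +y side is nearest the robot. The front plane is at own x = -85 mm; the opening is 92 mm wide, from 29 to 108 mm high. The set-down deck takes the rear half of the roof, the dial the front half.
- deck (a point): centre of the rubber-covered set-down deck on the rear half of the incubator's roof, on its upper face 134 mm above the worktop; axes as the incubator's. Deck inside its steel rim: 74 mm along x, 111 mm along y; the rim stands 4 mm above the rubber. The tall front of an instrument stands at world x = 0.59, about 90 mm behind the deck's centre, so keep the hand's broad side off it.
- shelf (a joint): how far the steel pull-out shelf is drawn out, m: 0 = fully home, 0.160 = fully out. Slides along the incubator's own x with about 1.2 N of friction; it stays where it is left and nothing springs it back.
- shelf_floor (a point): centre of the upper face of the shelf's floor (34.5 mm above the worktop), moving with the shelf; axes as the incubator's. The floor inside its rim is 134 mm along x and 80 mm along y; the rim on all four sides is 22 mm high.
- shelf_bar (a point): middle of the level guard bar of 6 mm steel rod across the shelf's front (74 mm long along the incubator's y, 90.5 mm above the worktop, on two posts), moving with the shelf: hook it from behind to draw the shelf out, push it to send it home. About 30 mm are free behind it. With the shelf home the bar's front face is still 10 mm in front of the incubator's front plane, so a tool from above can push it home without entering the opening.
- door (a joint): angle of the door, rad: 0 = shut and seated, 1.6 to 1.8 = wide open beside the drawn-out shelf. Vertical hinge; friction 0.035 N m, stays where left. Seen from above it closes by swinging away from the robot, then to the robot's left. Near 0.08 rad its tongue meets a sprung roller catch in the far jamb; about 3 to 6 N at the free edge presses it past; below about 0.035 the catch pulls it in and holds it.
- door_hinge (a point): a point on the door's vertical hinge pin, at the incubator's front corner nearest the robot, 63 mm above the worktop, in the incubator's front plane; the door's outer face lies 24 mm outside the pin. The door is 133 mm wide, 24 mm thick (dished, so the shelf's guard bar fits inside it), with a clear window; lower edge 16 mm, upper edge 110 mm above the worktop.
- door_face (a point): a point on the door's outer face, 100 mm from the hinge pin along the door, 33 mm from the free edge, 63 mm above the worktop; moves with the door; its x axis is square to the face, pointing inwards. A 56 mm high finger lip stands 13 mm out from the face along the free edge, 125 to 132 mm from the hinge pin.
- dial (a joint): angle of the thermostat dial, rad, growing clockwise seen from above; 0 = pointer towards the incubator's front; range -2.3 to 2.3. Turns with about 0.045 N m of friction and stays where left.
- dial_axis (a point): a point on the dial's vertical axis, 154 mm above the worktop, level with the middle of its grip bar; axes as the incubator's. The grip bar is 42 mm long in the direction of the pointer, 12 mm wide, from 142 to 162 mm above the worktop, on a round skirt of 47 mm diameter.
- dial_tip (a point): tip of the dial's white pointer, 29 mm from the axis.
- marker (a joint): angle of the dark steel set-point marker on the dial's scale, counted like the dial's angle: the dial is set when both are equal. It is stiff (0.15 N m) and is to be left where it is.
- marker_tip (a point): inner tip of the dark steel set-point marker tab (8 mm wide, 9 mm high, at the edge of the dial's scale), 31 mm from the dial's axis.
- done_1: finished jar: tall jar with a ribbed white cap, 34 mm diameter, 64 mm high (solid to 53 mm), about 60 g; one or two such jars start upright on the shelf, the guard bar in front of them. Origin: centre of its underside, z along its axis.
- done_2: finished jar: tall jar with a ribbed white cap, 34 mm diameter, 64 mm high (solid to 53 mm), about 60 g; one or two such jars start upright on the shelf, the guard bar in front of them. Origin: centre of its underside, z along its axis.
- jar_1: sample jar: squat jar with a black screw cap, 42 mm diameter, 57 mm high (solid to 47 mm), about 60 g, standing on the worktop, at least 10 mm apart, with an instrument panel behind them at world x = 0.62 (for y below -0.13 a part juts out to x = 0.515, 120 mm up and more); two or three such jars are there. Origin: centre of its underside, z along its axis.
- jar_2: sample jar: squat jar with a black screw cap, 42 mm diameter, 57 mm high (solid to 47 mm), about 60 g, standing on the worktop, at least 10 mm apart, with an instrument panel behind them at world x = 0.62 (for y below -0.13 a part juts out to x = 0.515, 120 mm up and more); two or three such jars are there. Origin: centre of its underside, z along its axis.
- jar_3: sample jar: squat jar with a black screw cap, 42 mm diameter, 57 mm high (solid to 47 mm), about 60 g, standing on the worktop, at least 10 mm apart, with an instrument panel behind them at world x = 0.62 (for y below -0.13 a part juts out to x = 0.515, 120 mm up and more); two or three such jars are there. Origin: centre of its underside, z along its axis.
- glass: bystander: glass beaker, 52 mm diameter, 70 mm high, to the right on the worktop. Origin: centre of its underside, z up.
- wash: bystander: wash bottle with a bent spout, 203 mm high, at the far right of the worktop. Origin: underside, z up.

How it is judged:
On the way, in this order (a step that is already met when the one before it is completed fails the run):
1. every finished jar stands on the deck and every sample jar stands on the shelf (x of done_1 in the frame of deck between -0.03 and 0.03 m and y of done_1 in the frame of deck between -0.045 and 0.045 m and z of done_1 in the frame of deck between -0.008 and 0.008 m and angle between each of done_1, done_2, jar_1, jar_2, jar_3's own z axis and vertical below 0.15 rad and x of done_2 in the frame of deck between -0.03 and 0.03 m and y of done_2 in the frame of deck between -0.045 and 0.045 m and z of done_2 in the frame of deck between -0.008 and 0.008 m and x of jar_1 in the frame of shelf_floor between -0.058 and 0.058 m and y of jar_1 in the frame of shelf_floor between -0.032 and 0.032 m and z of jar_1 in the frame of shelf_floor between -0.008 and 0.008 m and x of jar_2 in the frame of shelf_floor between -0.058 and 0.058 m and y of jar_2 in the frame of shelf_floor between -0.032 and 0.032 m and z of jar_2 in the frame of shelf_floor between -0.008 and 0.008 m and x of jar_3 in the frame of shelf_floor between -0.058 and 0.058 m and y of jar_3 in the frame of shelf_floor between -0.032 and 0.032 m and z of jar_3 in the frame of shelf_floor between -0.008 and 0.008 m), for 0.3 s.
2. the shelf is pushed fully home (value of joint shelf below 0.006 m and value of joint door above 0.3 rad), for 0.2 s.
3. the door is shut and seated on its catch (value of joint shelf below 0.006 m and value of joint door below 0.02 rad), for 0.3 s.
At the end, for the whole second after the job is handed in: every white-capped jar upright on the deck, every sample jar upright (0.15 rad) on the shelf, inside the rims; shelf within 6 mm of home; door within 0.02 rad of shut on its catch; dial pointer tip within 6 mm (about 0.17 rad) of the marker tip; jars at rest (all of step 1 and all of step 3 and horizontal distance between dial_tip and marker_tip below 0.006 m and linear speed of each of jar_1, jar_2, jar_3, done_1, done_2 below 0.02 m/s); the robot touches nothing.
It fails at once if the door is swung against the drawn-out shelf (value of joint door below 1.2 rad and value of joint shelf above 0.03 m).
It fails at once if the beaker or the wash bottle is knocked over (angle between any of glass, wash's own z axis and vertical above 0.6 rad).
Of done_1, done_2 only 1 to 2 are there at a start; the rules pass over those that are not, and their reading is None.
Of jar_1, jar_2, jar_3 only 2 to 3 are there at a start; the rules pass over those that are not, and their reading is None.
At some moment in a run one of jar_1, jar_2, jar_3 may be knocked a few centimetres aside while the robot is not near it.
It also fails if it takes over 210 s, if anything falls off the work surface, if the arm or the gripper's body presses on something with over 40 N, if the wrist force passes 120 N, or if a joint passes its speed limit or range.

ROBOT

A 7-joint arm with a two-finger parallel gripper is mounted at the origin on a cart in front of the work surface, level with it; the furniture and walls round the work are solid. World frame = base frame: x ahead of the robot, y to its left, z up, the work surface at z = 0. Lengths are in m, angles in rad, forces in N, time in s.
With the tool pointing down it reaches from about 0.4 to 0.9 m from the base axis. Payload 5.5 kg.
Tool frame: the origin (TCP) lies at the centre of the arm's flange, where the gripper is bolted on; the fingertips stand 173 mm ahead of it and the grasp point (between the pads) lies 155 mm ahead of it; z points along the fingers, y is the direction in which the jaws open and shut (so a half turn about z gives the same grasp; the last joint's range is limited). The gripper opens to 85 mm and grips with 20 to 120 N. Pads are 22 mm wide; open, the fingers measure 114 mm over their backs; the gripper's body (76 mm by 85 mm) begins 54 mm behind the grasp point. The pads swing forward as they close: fully open they stand 13 mm farther back than shut.
Start: joints at [1.472, 0.501, -0.427, 1.55, 0.221, 1.138, -0.21], TCP at [0.23, -0.608, 0.405] pointing down, gripper open.
Joint ranges: [-2.88, 2.88], [-0.31, 2.03], [-1.54, 1.56], [0.2, 2.42], [-1.41, 4.55], [0.19, 2.02], [-2.57, 2.57]. Speed limits (rad/s): [2.57, 2.57, 3.14, 3.14, 3.14, 3.14, 3.14].

INTERFACE

Orientations are given as a unit quaternion [x, y, z, w].
In Python, from rig import bot gives the robot as it stands. The module is installed in compiled form; this text tells all that it offers.
- The arm moves only by the tool play_rows, never from a script. Its argument "plan" is a list of rows, each a list of 3 entries, a list of its own where there are three numbers: the shift along the tool's x, y, z in mm, then the turn, a rotation vector about the tool's x, y, z in degrees, then the opening, from 0 (shut) to 1 (fully open). In form: [[[tx, ty, tz], [rx, ry, rz], fingers], ...]. A call has 1 to 8 rows; each row shifts and turns the pose as measured when the row begins, along the tool's axes as they then stand; what a row does not reach is not made up. A row lasts 1/8 s, in which the tool goes at most 62.5 mm and 10.7 degrees, less where a joint would pass 70% of its speed; a pose out of reach is approached as far as the arm can. A call with a gripper value outside its range is refused whole. The fingers move at their own pace and stop on an object; "force" is the grip in N (left out, the last holds). Time passes only in rows, so rows that do not move let the fingers close. It gives the time, the measured TCP pose, the force and the opening at its end, in the units of the state.
- bot.observe(): the state, without advancing time (a new reading comes with each control period).
- bot.camera(name): name is "side" or "top"; returns (picture, depth): 384x512x3 uint8, red, green, blue; 384x512 float32, m along the optical axis (not along the pixel's ray), 0 where there is no reading.
- bot.calibration(name): a dict with "camera_matrix" (3x3 intrinsics, pixels), "k1" (the pictures are not rectified: a ray, as slopes to the right and down, at radius r is drawn at 1 + k1 r^2 times it, then the intrinsics apply), "R" (3x3) and "t" (3): a world point X has camera coordinates R X + t. Camera axes: x right, y down, z forward; pixel columns grow to the right and rows downward; lengths in m; the calibration is good to about 2 mm. A picture is of the moment at which its call begins. calibration takes no time and is no camera call.
- bot.close_job(): hands the job in, once; it reports no verdict.
Trained networks look in the newest picture that a camera, given by its name, has taken for a name from the list of things; names that differ only in an ending like _2 or _b are one class to them, and where a whole thing is asked for, a point or a joint stands for the part that bears it (a point fixed in the world has none). Each returns a list of dicts, best first, with "p" (0 to 1); they miss things now and then, are a little off and sometimes report something else, mostly with a low value. They report only what shows in the picture. A call takes as long as a camera call.
- bot.find_in(target, camera): "rect" ([left, top, right, bottom] in pixels, round what is visible of it).
- bot.spot_point(target, camera): "pixel" ([column, row] in pixels: a listed point, or the origin of a listed thing).
The state is a dict: "time": time; "joint_positions": joint angles; "qd": joint speeds; "effort": joint torques, N m; "eef_pos": TCP position; "orientation": TCP orientation; "wrist_force": force on the tool from outside, world axes, zero at the start; "torque": the same for the moment, N m; "width": finger opening in m.
Only numpy, scipy, OpenCV 4.12 (cv2) and the standard library are available. Lean on these libraries where they do the work, as an engineer would, in place of code of your own. Each camera call takes 0.05 s, during which the arm holds its last target. There are 200 camera calls.

## Working session

There is one attempt and no reset: what is moved stays moved. The work goes in short steps, Python scripts to look and compute and a tool call to move; the robot and the scene stay as the last step left them, time stands still between calls to the robot, and variables do not carry over. Pictures are saved under pics/ and viewed, about 12 in all and at most 16, crops included, and the job is handed in when it is done.

Besides the shell and the picture viewer there is one more tool, called after "Request:" as a command line: name --argument value ..., lists and objects as JSON in quotes. play_rows: Moves the arm, as the interface text tells. Its arguments: {"type":"object","properties":{"plan":{"type":"array","items":{"type":"array"}},"force":{"type":"number"}},"required":["plan"]}

```bash
mkdir -p pics
cat > h.py <<'E'
import numpy as np, cv2
from scipy.spatial.transform import Rotation as Ro
from rig import bot
def cal(n):
    c=bot.calibration(n); return np.array(c["camera_matrix"]),c["k1"],np.array(c["R"]),np.array(c["t"])
def ray(n,px):
    K,k1,R,t=cal(n)
    s=cv2.undistortPoints(np.array([[px]],float),K,np.array([k1,0,0,0.]))[0,0]
    return -R.T@t, R.T@np.array([s[0],s[1],1.])
def onz(n,px,z):
    o,d=ray(n,px); return o+d*(z-o[2])/d[2]
def cloud(n,dep):
    K,k1,R,t=cal(n); h,w=dep.shape
    g=np.stack(np.meshgrid(np.arange(w),np.arange(h)),-1).reshape(-1,1,2).astype(float)
    s=cv2.undistortPoints(g,K,np.array([k1,0,0,0.]))[:,0]
    P=np.c_[s,np.ones(len(s))]*dep.reshape(-1,1)
    return ((P-t)@R).reshape(h,w,3)
def proj(n,X):
    K,k1,R,t=cal(n); return cv2.projectPoints(np.array(X,float).reshape(-1,1,3),cv2.Rodrigues(R)[0],t,K,np.array([k1,0,0,0.]))[0][:,0]
def snap(n,f=None):
    im,d=bot.camera(n)
    if f: cv2.imwrite('pics/'+f,im[:,:,::-1])
    return im,d
def st():
    s=bot.observe(); R=Ro.from_quat(s["orientation"]).as_matrix()
    return s,np.array(s["eef_pos"]),R
E
python3 - <<'E'
from h import *
for n in("side","top"):
    im,d=snap(n,n+'0.png'); np.save(n+'0.npy',d)
    K,k1,R,t=cal(n); print(n,-R.T@t,R[2],K[0,0],k1)
    for th in "incubator done_1 jar_1 glass wash door dial".split():
        print(th,[( [int(v) for v in q["rect"]],round(q["p"],2)) for q in bot.find_in(th,n)][:4])
    for th in "deck shelf_floor shelf_bar door_hinge door_face dial_axis dial_tip marker_tip done_1 jar_1 incubator glass".split():
        print(th,[([round(float(v),1) for v in q["pixel"]],round(q["p"],2)) for q in bot.spot_point(th,n)][:4])
s,p,R=st(); print(p,R.round(3),s["width"],s["time"])
a=cv2.imread('pics/side0.png')
E
```

```text
side [0.55330088 0.88809017 0.47933346] [-0.06978557 -0.9291503  -0.36305605] 349.85273658039085 -0.006106085006343014
incubator [([229, 217, 313, 343], 0.83)]
done_1 []
jar_1 [([244, 214, 259, 233], 0.76), ([267, 213, 283, 237], 0.71), ([259, 202, 270, 221], 0.56)]
glass [([251, 174, 265, 193], 0.72), ([251, 231, 275, 252], 0.18)]
wash [([233, 169, 249, 187], 0.47)]
door [([298, 218, 316, 266], 0.85), ([228, 220, 313, 345], 0.44), ([235, 168, 247, 191], 0.44)]
dial [([254, 230, 274, 251], 0.57), ([251, 173, 263, 194], 0.53)]
deck [([265.4, 271.2], 0.93), ([266.2, 235.4], 0.25)]
shelf_floor [([274.3, 231.5], 0.7)]
shelf_bar [([249.3, 240.8], 0.42)]
door_hinge [([296.5, 263.3], 0.81), ([250.2, 239.8], 0.68)]
door_face [([307.5, 239.4], 0.68)]
dial_axis [([264.7, 235.3], 0.87)]
dial_tip [([247.4, 240.9], 0.87)]
marker_tip []
done_1 [([293.4, 264.1], 0.68)]
jar_1 [([264.7, 220.6], 0.82), ([273.5, 230.3], 0.81), ([250.8, 237.0], 0.59), ([258.2, 191.7], 0.3)]
incubator [([266.9, 314.3], 0.89)]
glass [([260.4, 195.3], 0.59), ([251.5, 234.2], 0.58)]
top [ 0.24356748 -0.02751308  1.47494584]
[... 364 characters left out ...]
]
dial [([159, 178, 175, 192], 0.61)]
deck [([134.7, 180.4], 0.59)]
shelf_floor [([187.9, 189.9], 0.59)]
shelf_bar [([211.2, 189.2], 0.81)]
door_hinge [([182.8, 210.7], 0.71)]
door_face [([219.0, 224.2], 0.61), ([211.3, 188.0], 0.22)]
dial_axis [([167.0, 182.7], 0.8)]
dial_tip [([171.3, 174.6], 0.69), ([274.6, 208.9], 0.28)]
marker_tip []
done_1 [([191.2, 189.2], 0.52), ([274.1, 186.0], 0.43), ([174.4, 175.9], 0.27)]
jar_1 [([307.7, 198.6], 0.69), ([275.1, 184.1], 0.61), ([274.6, 208.4], 0.47)]
incubator [([162.0, 189.8], 0.94)]
glass [([374.3, 196.2], 0.55)]
[ 0.23008402 -0.60791288  0.40471746] [[ 0.935  0.354  0.   ]
 [ 0.354 -0.935 -0.   ]
 [-0.     0.    -1.   ]] 0.08549019843312095 2.0
```

View pics/top0.png

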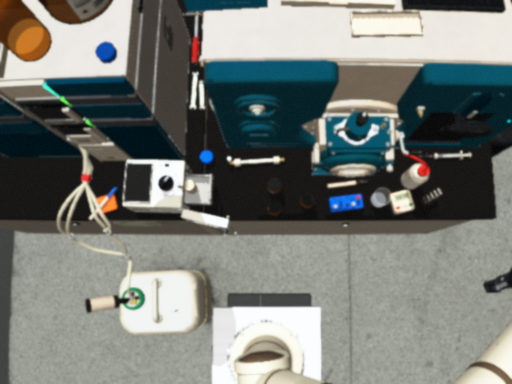

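View pics/side0.png

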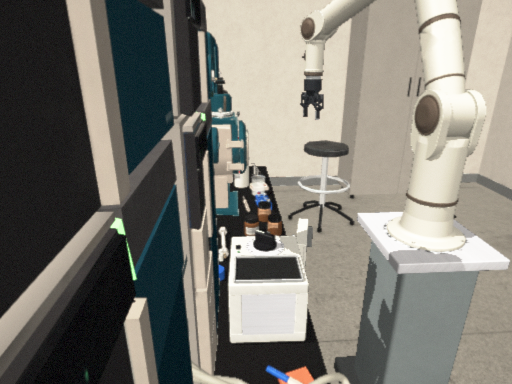

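Run:
```python
from h import *
im=cv2.imread('pics/top0.png')[145:245,115:325]
im=cv2.resize(im,None,fx=3.8,fy=3.8,interpolation=cv2.INTER_CUBIC)
im=(255*(im/255.)**0.5).astype(np.uint8)
s=cv2.imread('pics/side0.png')[160:350,215:325]; s=cv2.resize(s,None,fx=3.1,fy=3.1,interpolation=cv2.INTER_CUBIC);s=(255*(s/255.)**0.6).astype(np.uint8)
cv2.imwrite('pics/c1.png',im);cv2.imwrite('pics/c2.png',s)
d=np.load('top0.npy');C=cloud('top',d)
sub=C[150:240,115:325].reshape(-1,3)
# roof
m=(abs(sub[:,2]-.134)<.006); r=sub[m].astype(np.float32)
r=r[(r[:,0]<.62)]
print(len(r),cv2.minAreaRect(r[:,:2]),r.min(0),r.max(0))
m=(sub[:,2]>.02)&(sub[:,2]<.12)&(sub[:,0]<.6); print(sub[m].min(0),sub[m].max(0))
for px,z in [((307,199),.057),((274.5,209),.057),((275.5,185.5),.057),((167,182.7),.154),((171.3,174.6),.15),((211.2,189.2),.0905),((182.8,210.7),.063),((219,224.2),.063),((191.2,187),.064),((134.7,180.4),.134),((187.9,189.9),.0345),((380,196),.07),((415,177),.1)]:
    print(px,onz('top',px,z).round(3),C[int(px[1]),int(px[0])].round(3))
print(proj('top',[.5,.3,0]))
```

```text
Traceback (most recent call last):
cv2.error: OpenCV(4.12.0) /io/opencv/modules/imgproc/src/convhull.cpp:143: error: (-215:Assertion failed) total >= 0 && (depth == CV_32F || depth == CV_32S) in function 'convexHull'
```

View pics/c1.png

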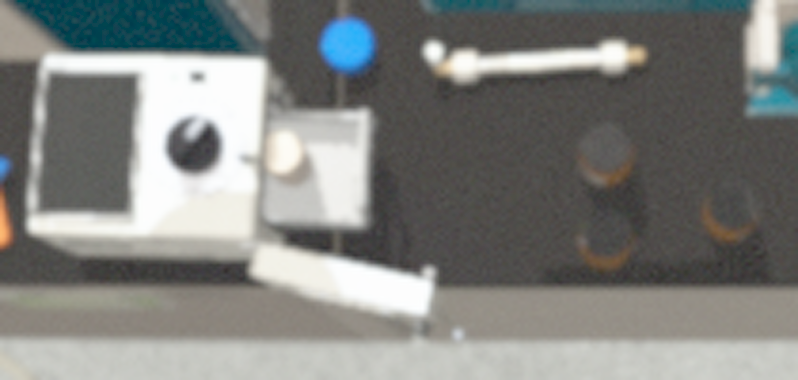

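View pics/c2.png

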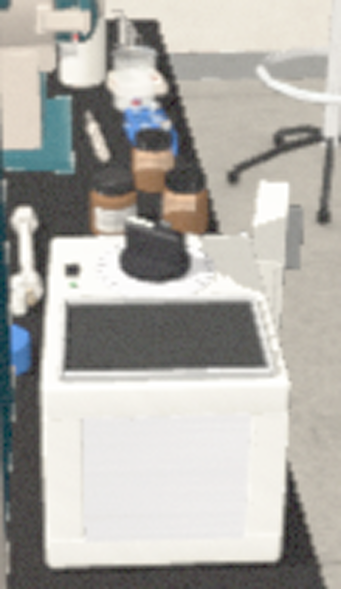

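Run:
```python
from h import *
d=np.load('top0.npy');C=cloud('top',d)
sub=C[150:240,115:325].reshape(-1,3)
m=(abs(sub[:,2]-.134)<.006)&(sub[:,0]<.6); r=sub[m].astype(np.float32)
print(len(r),cv2.minAreaRect(np.ascontiguousarray(r[:,:2]).reshape(-1,1,2).astype(np.float32)) if len(r) else 0)
for px,z in [((307,199),.057),((274.5,207),.057),((274.5,184.5),.057),((166,182.7),.16),((168,177),.15),((180,186.5),.14),((211.2,189.2),.0905),((182.8,210.7),.063),((219,224.2),.063),((190.5,184.8),.064),((134.7,180.4),.134),((187.9,189.9),.0345),((380,196),.07),((415,177),.1)]:
    print(px,onz('top',px,z).round(3),C[int(px[1]),int(px[0])].round(3))
# roof corners seen in crop
for c in [(40,55),(268,57),(258,248),(28,235),(262,245),(430,292),(365,112),(362,228)]:
    px=(c[0]/3.8+115,c[1]/3.8+145); print(c,onz('top',px,.132).round(3),onz('top',px,.0905).round(3),C[int(px[1]),int(px[0])].round(3))
```

```text
2470 ((0.5131794214248657, 0.3331608772277832), (0.203255757689476, 0.16535842418670654), 89.78137969970703)
(307, 199) [ 0.465 -0.122  0.057] [ 0.464 -0.122  0.058]
(274.5, 207) [ 0.441 -0.027  0.057] [ 0.441 -0.025  0.054]
(274.5, 184.5) [ 0.508 -0.027  0.057] [ 0.509 -0.025  0.061]
(166, 182.7) [0.494 0.273 0.16 ] [0.496 0.273 0.16 ]
(168, 177) [0.513 0.271 0.15 ] [0.51  0.268 0.162]
(180, 186.5) [0.487 0.238 0.14 ] [0.488 0.237 0.142]
(211.2, 189.2) [0.488 0.156 0.091] [0.496 0.162 0.05 ]
(182.8, 210.7) [0.429 0.242 0.063] [0.425 0.236 0.108]
(219, 224.2) [0.39  0.135 0.063] [0.386 0.13  0.108]
(190.5, 184.8) [0.506 0.221 0.064] [0.502 0.217 0.1  ]
(134.7, 180.4) [0.506 0.37  0.134] [0.508 0.373 0.133]
(187.9, 189.9) [0.496 0.234 0.034] [0.488 0.226 0.096]
(380, 196) [ 0.471 -0.336  0.07 ] [ 0.482 -0.351  0.003]
(415, 177) [ 0.521 -0.435  0.1  ] [ 0.518 -0.43   0.117]
(40, 55) [0.568 0.401 0.132] [0.578 0.415 0.091] [0.593 0.435 0.033]
(268, 57) [0.565 0.226 0.132] [0.575 0.234 0.091] [0.597 0.253 0.001]
(258, 248) [0.421 0.229 0.132] [0.427 0.237 0.091] [0.425 0.236 0.108]
(28, 235) [0.431 0.403 0.132] [0.436 0.416 0.091] [0.451 0.445 0.004]
(262, 245) [0.424 0.226 0.132] [0.429 0.234 0.091] [0.427 0.232 0.116]
(430, 292) [0.389 0.101 0.132] [0.394 0.105 0.091] [0.395 0.105 0.102]
(365, 112) [0.523 0.152 0.132] [0.532 0.157 0.091] [0.533 0.158 0.091]
(362, 228) [0.436 0.152 0.132] [0.442 0.158 0.091] [ 0.455  0.171 -0.002]
```

Run:
```python
from h import *
d=np.load('top0.npy');C=cloud('top',d)
P=C.reshape(-1,3)
m=(abs(P[:,2]-.134)<.007)&(P[:,0]<.585)&(P[:,0]>.41)&(P[:,1]>.2)&(P[:,1]<.42)
r=P[m]; print(len(r), np.percentile(r,[1,50,99],axis=0).round(3))
# edges: per column/row extremes
for axis,o in((1,0),(0,1)):
    lo=[];b=np.arange(*((.24,.39,.01) if axis==1 else (.45,.55,.01)))
    L=[];H=[]
    for v in b:
        q=r[abs(r[:,axis]-v)<.005][:,o]; L.append(q.min());H.append(q.max())
    print(axis,np.polyfit(b,L,1).round(3),np.polyfit(b,H,1).round(3),np.median(L).round(3),np.median(H).round(3))
# door top
m=(abs(P[:,2]-.11)<.006)&(P[:,0]<.45)&(P[:,0]>.36)&(P[:,1]>.06)&(P[:,1]<.26)
q=P[m]; print('door',len(q),cv2.minAreaRect(q[:,None,:2].astype(np.float32)))
# tall stuff near shelf
m=(P[:,0]<.56)&(P[:,0]>.44)&(P[:,1]>.13)&(P[:,1]<.24)&(P[:,2]<.115)&(P[:,2]>.07)
q=P[m]; print(q.round(3)[::4][:30])
im=cv2.imread('pics/top0.png')[168:200,145:190]
im=cv2.resize(im,None,fx=12,fy=12,interpolation=cv2.INTER_CUBIC)
cv2.imwrite('pics/dial0.png',im)
```

```text
2494 [[0.433 0.235 0.128]
 [0.497 0.321 0.134]
 [0.566 0.399 0.14 ]]
1 [0.023 0.425] [0.035 0.555] 0.433 0.566
0 [-0.026  0.247] [-0.017  0.408] 0.234 0.399
door 410 ((0.40655773878097534, 0.18335691094398499), (0.1587601900100708, 0.04167263209819794), 69.00115203857422)
[[0.557 0.232 0.105]
 [0.555 0.233 0.086]
 [0.555 0.232 0.074]
 [0.541 0.231 0.109]
 [0.545 0.234 0.076]
 [0.544 0.235 0.07 ]
 [0.528 0.232 0.114]
 [0.531 0.161 0.088]
 [0.527 0.158 0.09 ]
 [0.518 0.234 0.106]
 [0.517 0.162 0.096]
 [0.513 0.228 0.104]
 [0.514 0.217 0.099]
 [0.516 0.158 0.087]
 [0.511 0.226 0.099]
 [0.511 0.214 0.098]
 [0.505 0.232 0.112]
 [0.509 0.223 0.096]
 [0.508 0.211 0.099]
 [0.503 0.233 0.108]
 [0.506 0.223 0.096]
 [0.505 0.211 0.1  ]
 [0.506 0.16  0.092]
 [0.502 0.226 0.097]
 [0.502 0.214 0.098]
 [0.507 0.207 0.073]
 [0.499 0.231 0.098]
 [0.499 0.219 0.1  ]
 [0.498 0.207 0.103]
 [0.5   0.159 0.094]]
```

View pics/dial0.png

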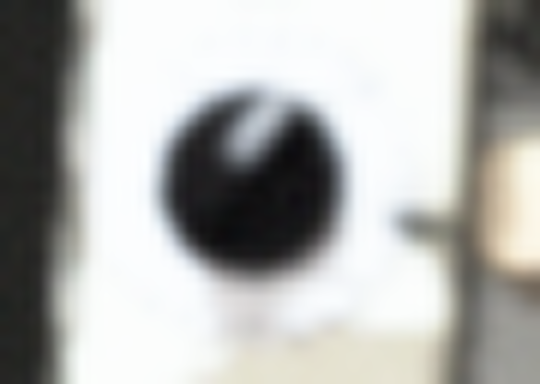

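```bash
cat >> h.py <<'E'
def plan(*wps,lag=None):
    """wps: (x,y,z of grasp point, yaw deg or None); prints rows [shift mm],[0,0,turn]"""
    s,p,R=st(); g=p+R[:,2]*.155; yaw=np.degrees(np.arctan2(R[1,0],R[0,0]))
    print('t',round(s["time"],2),'g',g.round(4),'yaw',round(yaw,1),'tilt',R[:,2].round(3),'w',round(s["width"],4),'F',np.round(s["wrist_force"],1),'j',np.round(s["joint_positions"],2))
    for w in wps:
        tgt=np.array(w[:3]); ty=yaw if w[3] is None else w[3]
        dy=(ty-yaw+180)%360-180
        n=max(int(np.ceil(np.linalg.norm(tgt-g)/.060)),int(np.ceil(abs(dy)/10.5)),1)
        for i in range(n):
            D=(tgt-g)/n; a=np.radians(yaw+dy*i/n)
            sh=[np.cos(a)*D[0]+np.sin(a)*D[1], np.sin(a)*D[0]-np.cos(a)*D[1], -D[2]]
            print([[round(1000*v,1) for v in sh],[0,0,round(-dy/n,1)]])
        print('--'); g=tgt; yaw=ty
E
python3 -c "
from h import *
plan((.40,-.30,.25,20.7),(.42,0,.25,90))"
```

```text
t 2.0 g [ 0.2301 -0.6079  0.2497] yaw 20.7 tilt [ 0. -0. -1.] w 0.0855 F [-0.5  0.3  0.3] j [ 1.47  0.5  -0.43  1.55  0.22  1.14 -0.21]
[[np.float64(44.7), np.float64(-38.0), np.float64(-0.0)], [0, 0, np.float64(0.0)]]
[[np.float64(44.6), np.float64(-38.0), np.float64(-0.0)], [0, 0, np.float64(0.0)]]
[[np.float64(44.6), np.float64(-38.0), np.float64(-0.0)], [0, 0, np.float64(0.0)]]
[[np.float64(44.6), np.float64(-38.0), np.float64(-0.0)], [0, 0, np.float64(0.0)]]
[[np.float64(44.6), np.float64(-38.0), np.float64(-0.0)], [0, 0, np.float64(0.0)]]
[[np.float64(44.6), np.float64(-38.0), np.float64(-0.0)], [0, 0, np.float64(0.0)]]
--
[[np.float64(17.8), np.float64(-39.1), np.float64(-0.0)], [0, 0, -9.9]]
[[np.float64(24.3), np.float64(-35.4), np.float64(-0.0)], [0, 0, -9.9]]
[[np.float64(30.0), np.float64(-30.7), np.float64(-0.0)], [0, 0, -9.9]]
[[np.float64(34.8), np.float64(-25.1), np.float64(-0.0)], [0, 0, -9.9]]
[[np.float64(38.6), np.float64(-18.8), np.float64(-0.0)], [0, 0, -9.9]]
[[np.float64(41.3), np.float64(-11.8), np.float64(-0.0)], [0, 0, -9.9]]
[[np.float64(42.7), np.float64(-4.6), np.float64(-0.0)], [0, 0, -9.9]]
--
```

Request:
play_rows --plan '[[[45,-38,0],[0,0,0],1],[[45,-38,0],[0,0,0],1],[[45,-38,0],[0,0,0],1],[[45,-38,0],[0,0,0],1],[[45,-38,0],[0,0,0],1],[[45,-38,0],[0,0,0],1]]'

```text
time: 2.75
eef_pos: [0.4043, -0.2962, 0.4044]
orientation: [0.985, 0.174, 0.0, 0.003]
wrist_force: [1.0, -0.5, 0.0]
width: 0.0855
```

Request:
play_rows --plan '[[[18,-39,0],[0,0,-10],1],[[24,-35,0],[0,0,-10],1],[[30,-31,0],[0,0,-10],1],[[35,-25,0],[0,0,-10],1],[[39,-19,0],[0,0,-10],1],[[41,-12,0],[0,0,-10],1],[[43,-5,0],[0,0,-10],1]]'

```text
time: 3.62
eef_pos: [0.422, 0.0168, 0.4051]
orientation: [0.691, 0.723, -0.0, 0.007]
wrist_force: [0.5, 0.5, -0.1]
width: 0.0853
```

```bash
sed -i 's/round(1000\*v,1) for/float(round(1000*v)) for/; s/round(-dy\/n,1)/float(round(-dy\/n,1))/' h.py; python3 -c "
from h import *
plan((.495,.273,.24,150),(.495,.273,.163,150))"
```

```text
t 3.62 g [0.4234 0.0154 0.2501] yaw 92.6 tilt [ 0.009 -0.009 -1.   ] w 0.0853 F [ 0.5  0.5 -0.1] j [ 0.84  0.13 -1.    2.08  0.15  0.99 -0.19]
[[42.0, 14.0, 2.0], [0, 0, -9.6]]
[[39.0, 21.0, 2.0], [0, 0, -9.6]]
[[35.0, 27.0, 2.0], [0, 0, -9.6]]
[[30.0, 33.0, 2.0], [0, 0, -9.6]]
[[25.0, 37.0, 2.0], [0, 0, -9.6]]
[[18.0, 41.0, 2.0], [0, 0, -9.6]]
--
[[0.0, 0.0, 38.0], [0, 0, 0.0]]
[[0.0, 0.0, 38.0], [0, 0, 0.0]]
--
```

Request:
play_rows --plan '[[[42,14,2],[0,0,-9.6],0.5],[[39,21,2],[0,0,-9.6],0.5],[[35,27,2],[0,0,-9.6],0.5],[[30,33,2],[0,0,-9.6],0.5],[[25,37,2],[0,0,-9.6],0.5],[[18,41,2],[0,0,-9.6],0.5],[[0,0,0],[0,0,0],0.5]]'

```text
time: 4.5
eef_pos: [0.4929, 0.2852, 0.3916]
orientation: [0.24, 0.971, -0.003, 0.008]
wrist_force: [0.3, -0.4, -0.3]
width: 0.0428
```

```bash
python3 -c "
from h import *
plan((.495,.273,.163,150))"
```

```text
t 4.5 g [0.495  0.2836 0.2366] yaw 152.2 tilt [ 0.014 -0.01  -1.   ] w 0.0428 F [ 0.3 -0.4 -0.3] j [ 0.24  0.58 -1.11  1.76  0.58  1.17  0.03]
[[-2.0, -5.0, 37.0], [0, 0, 1.1]]
[[-3.0, -5.0, 37.0], [0, 0, 1.1]]
--
```

Request:
play_rows --plan '[[[-3,-5,37],[0,1,1],0.5],[[-2,-5,36],[0,0,1],0.5],[[0,0,0],[0,0,0],0.1],[[0,0,0],[0,0,0],0.1],[[0,0,0],[0,0,0],0.1]]' --force 25

```text
time: 5.12
eef_pos: [0.4966, 0.2781, 0.3202]
orientation: [0.259, 0.966, 0.011, 0.002]
wrist_force: [-0.9, -2.9, -10.9]
width: 0.0108
```

```bash
python3 -c "
from h import *
plan((.495,.273,.163,150)); print(st()[0]['torque'])"
```

```text
t 5.12 g [0.4981 0.2812 0.1652] yaw 150.0 tilt [ 0.01  0.02 -1.  ] w 0.0108 F [ -0.9  -2.9 -10.9] j [ 0.21  0.66 -1.04  1.83  0.65  1.03 -0.04]
[[-1.0, -9.0, 2.0], [0, 0, -0.0]]
--
[-0.69080036  0.50398645  0.04466118]
```

Request:
play_rows --plan '[[[0,0,0],[0,0,0],0.4],[[0,0,0],[0,0,0],0.4]]'

```text
time: 5.38
eef_pos: [0.4971, 0.2772, 0.3218]
orientation: [0.26, 0.965, 0.011, 0.003]
wrist_force: [0.4, 0.9, -0.8]
width: 0.0343
```

```bash
cat >> h.py <<'E'
def tilt():
    s,p,R=st(); w=np.cross(R[:,2],[0,0,-1]); print('tiltfix deg tool',np.degrees(R.T@w).round(1),'tq',np.round(s['torque'],2))
E
python3 -c "
from h import *
plan((.495,.274,.165,150));tilt()"
```

```text
t 5.38 g [0.4988 0.2801 0.1669] yaw 149.8 tilt [ 0.011  0.019 -1.   ] w 0.0343 F [ 0.4  0.9 -0.8] j [ 0.21  0.65 -1.04  1.83  0.65  1.03 -0.04]
[[0.0, -7.0, 2.0], [0, 0, -0.2]]
--
tiltfix deg tool [1.3 0.  0. ] tq [-0.02  0.02  0.  ]
```

Request:
play_rows --plan '[[[0,-3.5,1],[1.3,0,0],0.4],[[0,0,0],[0,0,0],0.1],[[0,0,0],[0,0,0],0.1],[[0,0,0],[0,0,0],0.1]]' --force 20

```text
time: 5.88
eef_pos: [0.498, 0.2784, 0.3235]
orientation: [0.26, 0.966, 0.008, 0.003]
wrist_force: [-0.4, -0.7, -1.7]
width: 0.0107
```

```bash
python3 -c "
from h import *
plan((.495,.274,.165,77));tilt()"
```

```text
t 5.88 g [0.4996 0.2805 0.1685] yaw 149.9 tilt [ 0.01   0.013 -1.   ] w 0.0107 F [-0.4 -0.7 -1.7] j [ 0.21  0.65 -1.04  1.82  0.65  1.04 -0.04]
[[0.0, -1.0, 0.0], [0, 0, 10.4]]
[[0.0, -1.0, 0.0], [0, 0, 10.4]]
[[0.0, -1.0, 0.0], [0, 0, 10.4]]
[[-1.0, -1.0, 0.0], [0, 0, 10.4]]
[[-1.0, -1.0, 0.0], [0, 0, 10.4]]
[[-1.0, -1.0, 0.0], [0, 0, 10.4]]
[[-1.0, -1.0, 0.0], [0, 0, 10.4]]
--
tiltfix deg tool [ 0.9  0.1 -0. ] tq [-0.55  0.29  0.06]
```

Request:
play_rows --plan '[[[0,0,0],[0,0,10.5],0.1],[[0,0,0],[0,0,10.5],0.1],[[0,0,0],[0,0,10.5],0.1],[[0,0,0],[0,0,10.5],0.1],[[0,0,0],[0,0,10.5],0.1],[[0,0,0],[0,0,10.5],0.1],[[0,0,0],[0,0,10.5],0.1]]'

```text
time: 6.75
eef_pos: [0.4978, 0.2782, 0.3234]
orientation: [0.795, 0.606, 0.008, -0.003]
wrist_force: [1.5, 3.0, -4.5]
width: 0.0114
```

```bash
python3 -c "
from h import *
plan((.495,.274,.165,76));tilt()"
```

```text
t 6.75 g [0.4993 0.2803 0.1685] yaw 74.6 tilt [ 0.009  0.013 -1.   ] w 0.0114 F [ 1.5  3.  -4.5] j [ 0.02  0.53 -0.75  1.83  0.43  0.94 -1.18]
[[-7.0, -2.0, 3.0], [0, 0, -1.4]]
--
tiltfix deg tool [ 0.3 -0.9  0. ] tq [ 0.18 -0.28  0.07]
```

Request:
play_rows --plan '[[[0,0,0],[0,0,0],0.4],[[0,0,0],[0,0,0],0.4],[[0,0,-60],[0,-0.9,0],0.4],[[0,0,-30],[0,0,0],0.4]]'

```text
time: 7.25
eef_pos: [0.496, 0.2764, 0.4131]
orientation: [0.792, 0.61, -0.003, 0.002]
wrist_force: [0.5, 0.3, 0.3]
width: 0.0341
```

```bash
python3 -c "
from h import *
im,d=snap('top');np.save('top1.npy',d);im=im[160:240,140:240];cv2.imwrite('pics/t1.png',cv2.resize(im,None,fx=7,fy=7,interpolation=cv2.INTER_CUBIC)[:,:,::-1])
plan((.488,.158,.22,178.6),(.488,.158,.093,178.6));tilt()"
```

```text
t 7.3 g [0.4968 0.2758 0.2608] yaw 75.2 tilt [ 0.001 -0.006 -1.   ] w 0.0341 F [0.6 1.5 2.1] j [ 0.07  0.42 -0.81  1.74  0.34  1.13 -1.1 ]
[[-12.0, 2.0, 4.0], [0, 0, -10.3]]
[[-12.0, 0.0, 4.0], [0, 0, -10.3]]
[[-12.0, -2.0, 4.0], [0, 0, -10.3]]
[[-11.0, -4.0, 4.0], [0, 0, -10.3]]
[[-10.0, -6.0, 4.0], [0, 0, -10.3]]
[[-9.0, -8.0, 4.0], [0, 0, -10.3]]
[[-7.0, -9.0, 4.0], [0, 0, -10.3]]
[[-6.0, -10.0, 4.0], [0, 0, -10.3]]
[[-4.0, -11.0, 4.0], [0, 0, -10.3]]
[[-2.0, -12.0, 4.0], [0, 0, -10.3]]
--
[[0.0, 0.0, 42.0], [0, 0, -0.0]]
[[0.0, 0.0, 42.0], [0, 0, -0.0]]
[[0.0, 0.0, 42.0], [0, 0, -0.0]]
--
tiltfix deg tool [0.1 0.3 0. ] tq [ 0.1  -0.   -0.05]
```

View pics/t1.png

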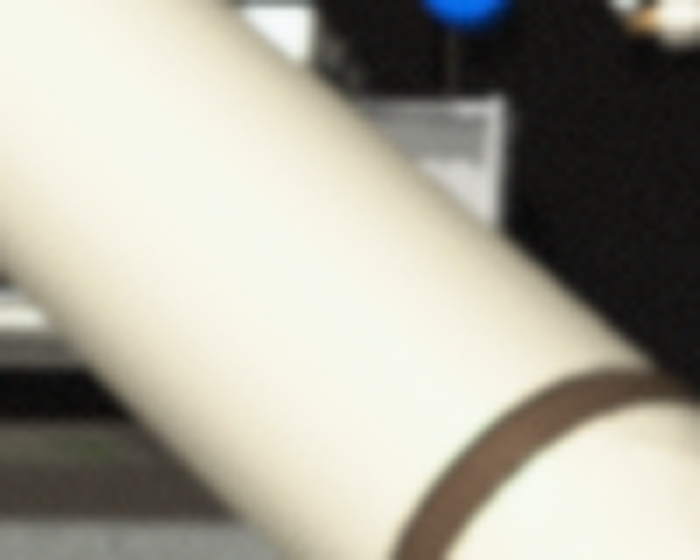

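Request:
play_rows --plan '[[[-12,2,4],[0,0,-10.4],0.4],[[-12,0,4],[0,0,-10.4],0.4],[[-12,-2,4],[0,0,-10.4],0.4],[[-11,-4,4],[0,0,-10.4],0.4],[[-10,-6,4],[0,0,-10.4],0.4],[[-9,-8,4],[0,0,-10.4],0.4],[[-7,-9,4],[0,0,-10.4],0.4],[[-6,-10,4],[0,0,-10.4],0.4]]'

```text
time: 8.3
eef_pos: [0.4915, 0.1786, 0.3852]
orientation: [0.162, 0.987, -0.003, 0.002]
wrist_force: [-1.0, -0.1, -0.4]
width: 0.0339
```

Request:
play_rows --plan '[[[-4,-11,4],[0,0,-10.4],0.4],[[-2,-12,4],[0,0,-10.4],0.4],[[0,0,0],[0,0,0],0.4]]'

```text
time: 8.68
eef_pos: [0.492, 0.1519, 0.3765]
orientation: [-0.024, 1.0, -0.004, 0.001]
wrist_force: [-0.3, 0.4, -0.6]
width: 0.0341
```

```bash
python3 -c "
from h import *
plan((.490,.159,.095,178.6));tilt()"
```

```text
t 8.68 g [0.4924 0.1507 0.2215] yaw -177.3 tilt [ 0.002 -0.008 -1.   ] w 0.0341 F [-0.3  0.4 -0.6] j [ 0.59  0.56 -1.23  1.9   0.6   1.12  0.74]
[[1.0, 3.0, 42.0], [0, 0, 1.4]]
[[1.0, 3.0, 42.0], [0, 0, 1.4]]
[[1.0, 3.0, 42.0], [0, 0, 1.4]]
--
tiltfix deg tool [-0.5  0.1 -0. ] tq [ 0.08 -0.02  0.  ]
```

Request:
play_rows --plan '[[[1,3,42],[-0.5,0,1.4],0.4],[[1,3,42],[0,0,1.4],0.4],[[1,3,42],[0,0,1.4],0.4],[[0,0,0],[0,0,0],0.0],[[0,0,0],[0,0,0],0.0],[[0,0,0],[0,0,0],0.0]]' --force 30

```text
time: 9.43
eef_pos: [0.4911, 0.163, 0.2511]
orientation: [0.02, 1.0, 0.002, 0.004]
wrist_force: [2.2, 0.6, -17.9]
width: 0.0045
```

```bash
python3 -c "
from h import *
plan((.490,.060,.095,178.6));tilt()"
```

```text
t 9.43 g [0.4924 0.1636 0.0961] yaw 177.7 tilt [ 0.008  0.004 -1.   ] w 0.0045 F [  2.2   0.6 -17.9] j [ 0.42  0.7  -1.02  1.99  0.78  0.9   0.51]
[[-1.0, -52.0, 1.0], [0, 0, -0.4]]
[[0.0, -52.0, 1.0], [0, 0, -0.4]]
--
tiltfix deg tool [ 0.2  0.4 -0. ] tq [ 0.22 -0.39  0.11]
```

Request:
play_rows --plan '[[[0,-5,0],[0,0,0],0.0],[[0,-10,0],[0,0,0],0.0],[[0,-13,0],[0,0,0],0.0],[[0,-13,0],[0,0,0],0.0],[[0,-13,0],[0,0,0],0.0],[[0,-13,0],[0,0,0],0.0],[[0,-13,0],[0,0,0],0.0],[[0,-8,0],[0,0,0],0.0]]'

```text
time: 10.42
eef_pos: [0.488, 0.0672, 0.251]
orientation: [0.021, 1.0, 0.002, 0.005]
wrist_force: [3.6, 1.7, -14.7]
width: 0.0048
```

```bash
python3 -c "
from h import *
plan((.490,.065,.095,178.6));tilt()"
```

```text
t 10.43 g [0.4896 0.0679 0.096 ] yaw 177.6 tilt [ 0.01   0.004 -1.   ] w 0.0048 F [  3.6   1.7 -14.7] j [ 0.63  0.67 -1.04  2.05  0.77  0.87  0.67]
[[-1.0, -3.0, 1.0], [0, 0, -1.0]]
--
tiltfix deg tool [ 0.3  0.6 -0. ] tq [ 0.25 -0.76  0.07]
```

Request:
play_rows --plan '[[[0,0,0],[0,0,0],0.4],[[0,0,0],[0,0,0],0.4],[[0,0,-55],[0,0,0],0.4],[[0,0,-55],[0,0,0],0.6],[[10,-50,-45],[0,0,0],1],[[20,-55,0],[0,0,0],1],[[20,-55,0],[0,0,0],1],[[20,-55,0],[0,0,0],1]]'

```text
time: 11.42
eef_pos: [0.4119, -0.1354, 0.4121]
orientation: [0.011, 1.0, 0.001, 0.01]
wrist_force: [0.5, -0.4, -0.6]
width: 0.0853
```

Request:
play_rows --plan '[[[10,-55,0],[0,0,0],1],[[10,-55,0],[0,0,0],1],[[0,0,0],[0,0,0],1]]'

```text
time: 11.8
eef_pos: [0.3877, -0.2506, 0.4138]
orientation: [0.013, 1.0, -0.002, 0.011]
wrist_force: [0.5, 1.0, -0.3]
width: 0.0856
```

Run:
```python
from h import *
im,d=snap('top');np.save('top1.npy',d)
si,ds=snap('side');np.save('side1.npy',ds)
c=cv2.resize(im[155:240,120:325],None,fx=3.9,fy=3.9,interpolation=cv2.INTER_CUBIC)
c=(255*(c/255.)**.6).astype(np.uint8);cv2.imwrite('pics/t2.png',c[:,:,::-1])
for th in "done_1 jar_1".split():
  for n in("top","side"):
    print(th,n,[([int(v) for v in q["rect"]],round(q["p"],2)) for q in bot.find_in(th,n)][:5],[([round(float(v),1) for v in q["pixel"]],round(q["p"],2)) for q in bot.spot_point(th,n)][:5])
for th in ["shelf_bar","shelf_floor","dial_tip","marker_tip"]: print(th,[([round(float(v),1) for v in q["pixel"]],round(q["p"],2)) for q in bot.spot_point(th,'top')][:3])
plan();tilt()
```

```text
done_1 top [([216, 181, 230, 192], 0.44)] [([222.5, 191.0], 0.49)]
done_1 side [([253, 225, 266, 237], 0.55)] []
jar_1 top [([268, 201, 281, 215], 0.75), ([258, 172, 272, 191], 0.52), ([298, 190, 314, 206], 0.49)] [([306.4, 198.9], 0.54), ([264.7, 182.5], 0.5), ([272.8, 210.1], 0.47)]
jar_1 side [([258, 200, 269, 217], 0.77), ([267, 212, 282, 237], 0.73), ([226, 215, 318, 343], 0.21)] [([265.9, 222.0], 0.65), ([248.6, 240.3], 0.55), ([274.2, 231.4], 0.48)]
shelf_bar [([243.1, 185.3], 0.58), ([161.2, 189.6], 0.34)]
shelf_floor [([220.4, 190.3], 0.93)]
dial_tip [([176.1, 181.9], 0.7)]
marker_tip []
t 12.5 g [ 0.3919 -0.247   0.2586] yaw 178.9 tilt [ 0.021 -0.004 -1.   ] w 0.0853 F [ 0.6  0.1 -0.5] j [ 1.69  0.47 -1.45  1.99  0.51  1.13  1.58]
tiltfix deg tool [-0.2  1.2  0. ] tq [ 0.    0.02 -0.04]
```

View pics/t2.png

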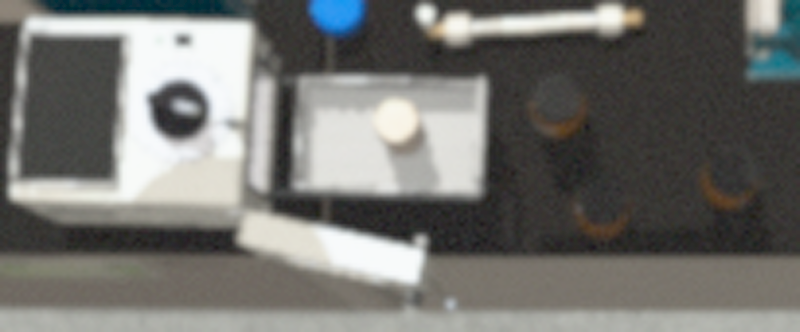

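Run:
```python
from h import *
d=np.load('top1.npy');C=cloud('top',d);P=C.reshape(-1,3)
im=None
def cap(x,y,z,r=.03):
    m=(np.hypot(P[:,0]-x,P[:,1]-y)<r)&(abs(P[:,2]-z)<.008); q=P[m]
    c,rad=cv2.minEnclosingCircle(q[:,None,:2].astype(np.float32)); print(len(q),q.mean(0).round(4),np.round(c,4),round(rad,4))
cap(.505,.125,.099)
for px in [(264.7,181),(274.5,206.5),(306.5,198)]:
    X=onz('top',px,.057); print(px,X.round(3)); cap(X[0],X[1],.057)
for px in [(193,174.6),(245,175),(244,205),(193,203)]:
    print(px,C[int(px[1]),int(px[0])].round(3),onz('top',px,.0565).round(3))
# dial: pointer / marker
for c in [(200,112),(172,100),(181,110),(230,123),(245,125)]:
    px=(c[0]/3.9+120,c[1]/3.9+155); print(c,onz('top',px,.16).round(4),onz('top',px,.14).round(4))
m=(P[:,0]<.53)&(P[:,0]>.46)&(P[:,1]>.24)&(P[:,1]<.32)&(P[:,2]>.152)&(P[:,2]<.17)
q=P[m];print('bar',len(q),q.mean(0).round(4)); u,s,v=np.linalg.svd(q[:,:2]-q[:,:2].mean(0)); print(s.round(3),v[0].round(3), np.degrees(np.arctan2(*v[0][::-1])))
```

```text
100 [0.4971 0.1266 0.0992] [0.4982 0.1258] 0.0166
(264.7, 181) [0.519 0.002 0.057]
146 [0.5226 0.0088 0.0579] [0.5232 0.0095] 0.0203
(274.5, 206.5) [ 0.442 -0.027  0.057]
143 [ 0.4439 -0.0255  0.0576] [ 0.4443 -0.0252] 0.02
(306.5, 198) [ 0.468 -0.121  0.057]
145 [ 0.4657 -0.1237  0.0574] [ 0.4662 -0.1239] 0.02
(193, 174.6) [0.552 0.226 0.001] [0.539 0.216 0.056]
(245, 175) [0.547 0.064 0.007] [0.537 0.061 0.056]
(244, 205) [0.455 0.066 0.002] [0.447 0.063 0.056]
(193, 203) [ 0.462  0.224 -0.004] [0.453 0.214 0.056]
(200, 112) [0.4915 0.2583 0.16  ] [0.4953 0.2627 0.14  ]
(172, 100) [0.5002 0.2789 0.16  ] [0.5041 0.2835 0.14  ]
(181, 110) [0.493  0.2721 0.16  ] [0.4968 0.2766 0.14  ]
(230, 123) [0.4836 0.2365 0.16  ] [0.4872 0.2405 0.14  ]
(245, 125) [0.4821 0.2257 0.16  ] [0.4857 0.2296 0.14  ]
bar 72 [0.4978 0.2772 0.1609]
[0.107 0.031] [-0.261 -0.965] -105.15548898418936
```

Run:
```python
from h import *
d=np.load('top1.npy');C=cloud('top',d);P=C.reshape(-1,3)
for c in [(22,36),(126,38),(116,181),(18,178)]:
    px=(c[0]/3.9+120,c[1]/3.9+155); print(c,onz('top',px,.134).round(4))
m=(P[:,0]<.56)&(P[:,0]>.44)&(P[:,1]>.05)&(P[:,1]<.225)&(abs(P[:,2]-.0345)<.004)
q=P[m];print(len(q),np.percentile(q,[1,99],axis=0).round(3)); 
m=(P[:,0]<.56)&(P[:,0]>.43)&(P[:,1]>.05)&(P[:,1]<.225)&(abs(P[:,2]-.056)<.005)
q=P[m];print(len(q),np.percentile(q,[1,99],axis=0).round(3)); 
print(onz('top',(220.4,190.3),.0345))
plan((.45,-.08,.26,179),(.498,.126,.20,178.6),(.498,.126,.075,178.6))
```

```text
(22, 36) [0.5534 0.3995 0.134 ]
(126, 38) [0.5515 0.3211 0.134 ]
(116, 181) [0.4459 0.3237 0.134 ]
(18, 178) [0.448  0.3965 0.134 ]
786 [[0.45  0.073 0.031]
 [0.536 0.204 0.038]]
155 [[0.45  0.067 0.051]
 [0.538 0.208 0.061]]
[0.49481808 0.13563061 0.0345    ]
t 12.5 g [ 0.3919 -0.247   0.2586] yaw 178.9 tilt [ 0.021 -0.004 -1.   ] w 0.0853 F [ 0.6  0.1 -0.5] j [ 1.69  0.47 -1.45  1.99  0.51  1.13  1.58]
[[-18.0, 56.0, 0.0], [0, 0, -0.0]]
[[-18.0, 56.0, 0.0], [0, 0, -0.0]]
[[-18.0, 56.0, 0.0], [0, 0, -0.0]]
--
[[-11.0, 52.0, 15.0], [0, 0, 0.1]]
[[-11.0, 52.0, 15.0], [0, 0, 0.1]]
[[-11.0, 52.0, 15.0], [0, 0, 0.1]]
[[-11.0, 52.0, 15.0], [0, 0, 0.1]]
--
[[0.0, 0.0, 42.0], [0, 0, -0.0]]
[[0.0, 0.0, 42.0], [0, 0, -0.0]]
[[0.0, 0.0, 42.0], [0, 0, -0.0]]
--
```

Request:
play_rows --plan '[[[-18,56,0],[0,1.2,0],1],[[-18,56,0],[0,0,0],1],[[-18,56,0],[0,0,0],1],[[-11,52,15],[0,0,0],1],[[-11,52,15],[0,0,0],1],[[-11,52,15],[0,0,0],1],[[-11,52,15],[0,0,0],1],[[0,0,0],[0,0,0],0.75]]'

```text
time: 13.5
eef_pos: [0.5004, 0.1363, 0.3521]
orientation: [0.014, 1.0, 0.0, 0.002]
wrist_force: [-0.3, 0.3, 0.1]
width: 0.0697
```

Run:
```python
from h import *
plan((.498,.126,.075,178.6));tilt()
```

```text
t 13.5 g [0.5011 0.1364 0.1971] yaw 178.4 tilt [ 0.004  0.001 -1.   ] w 0.0697 F [-0.3  0.3  0.1] j [ 0.57  0.56 -1.14  1.92  0.59  1.05  0.71]
[[1.0, -3.0, 41.0], [0, 0, -0.1]]
[[1.0, -3.0, 41.0], [0, 0, -0.1]]
[[1.0, -3.0, 41.0], [0, 0, -0.1]]
--
tiltfix deg tool [ 0.   0.2 -0. ] tq [-0.02  0.   -0.  ]
```

Request:
play_rows --plan '[[[1,-3,41],[0,0,0],0.65],[[1,-4,41],[0,0,0],0.65],[[1,-4,41],[0,0,0],0.65],[[0,0,0],[0,0,0],0.2],[[0,0,0],[0,0,0],0.2],[[0,0,0],[0,0,0],0.2]]' --force 30

```text
time: 14.25
eef_pos: [0.5003, 0.1237, 0.2293]
orientation: [0.015, 1.0, 0.001, 0.004]
wrist_force: [-0.0, 0.2, -0.5]
width: 0.0334
```

Run:
```python
from h import *
plan((.498,.126,.22,178.6),(.500,.360,.22,178.6),(.500,.360,.179,178.6));tilt()
```

```text
t 14.25 g [0.5016 0.1239 0.0743] yaw 178.3 tilt [ 0.009  0.001 -1.   ] w 0.0334 F [-0.   0.2 -0.5] j [ 0.45  0.71 -0.96  2.    0.79  0.85  0.58]
[[1.0, 1.0, -49.0], [0, 0, -0.1]]
[[1.0, 1.0, -49.0], [0, 0, -0.1]]
[[1.0, 1.0, -49.0], [0, 0, -0.1]]
--
[[1.0, 58.0, 0.0], [0, 0, -0.0]]
[[1.0, 58.0, 0.0], [0, 0, -0.0]]
[[1.0, 58.0, 0.0], [0, 0, -0.0]]
[[1.0, 58.0, 0.0], [0, 0, -0.0]]
--
[[0.0, 0.0, 41.0], [0, 0, -0.0]]
--
tiltfix deg tool [0.1 0.5 0. ] tq [-0.   -0.03  0.01]
```

Request:
play_rows --plan '[[[0,0,-55],[0,0,0],0.2],[[0,0,-55],[0,0.4,0],0.2],[[0,0,-55],[0,0,0],0.2],[[0,48,0],[0,0,0],0.2],[[0,48,0],[0,0,0],0.2],[[0,48,0],[0,0,0],0.2],[[0,48,0],[0,0,0],0.2],[[0,40,0],[0,0,0],0.2]]'

```text
time: 15.25
eef_pos: [0.5131, 0.3546, 0.4124]
orientation: [0.024, 1.0, 0.001, 0.009]
wrist_force: [0.6, -0.5, -0.1]
width: 0.0332
```

Run:
```python
from h import *
plan((.500,.360,.176,178.6));tilt()
```

```text
t 15.25 g [0.5161 0.355  0.2574] yaw 177.2 tilt [ 0.019  0.002 -1.   ] w 0.0332 F [ 0.6 -0.5 -0.1] j [ 0.08  0.64 -1.07  1.61  0.6   1.24  0.41]
[[8.0, 2.0, 41.0], [0, 0, -0.7]]
[[8.0, 2.0, 41.0], [0, 0, -0.7]]
--
tiltfix deg tool [ 0.2  1.1 -0. ] tq [ 0.02 -0.03  0.  ]
```

Request:
play_rows --plan '[[[7,2,40],[0,1.1,0],0.2],[[6,2,30],[0,0,0],0.2],[[0,0,0],[0,0,0],0.2]]'

```text
time: 15.62
eef_pos: [0.4991, 0.3657, 0.3468]
orientation: [0.021, 1.0, 0.005, 0.002]
wrist_force: [0.8, 0.6, 0.4]
width: 0.0332
```

Run:
```python
from h import *
plan((.500,.360,.1745,178.6));tilt()
```

```text
t 15.62 g [0.4999 0.3673 0.1918] yaw 177.6 tilt [ 0.005  0.011 -1.   ] w 0.0332 F [0.8 0.6 0.4] j [ 0.03  0.7  -1.03  1.68  0.65  1.13  0.35]
[[0.0, -7.0, 17.0], [0, 0, -1.0]]
--
tiltfix deg tool [0.6 0.3 0. ] tq [-0.03  0.01 -0.03]
```

Place, release gently, lift and go toward the first sample jar.

Request:
play_rows --plan '[[[0,-3,10],[0.5,0,0],0.2],[[0,0,6.5],[0,0,0],0.2],[[0,0,0],[0,0,0],0.2]]'

```text
time: 16.0
eef_pos: [0.501, 0.3622, 0.3335]
orientation: [0.022, 1.0, 0.002, 0.005]
wrist_force: [-0.2, 0.2, -0.4]
width: 0.0334
```

Run:
```python
from h import *
plan((.500,.360,.1745,178.6));tilt()
```

```text
t 16.0 g [0.5026 0.3628 0.1786] yaw 177.5 tilt [ 0.01   0.004 -1.   ] w 0.0334 F [-0.2  0.2 -0.4] j [ 0.03  0.71 -1.02  1.69  0.67  1.12  0.34]
[[2.0, -3.0, 4.0], [0, 0, -1.1]]
--
tiltfix deg tool [0.2 0.6 0. ] tq [-0.    0.02 -0.06]
```

Request:
play_rows --plan '[[[0,0,4.5],[0,0,0],0.2],[[0,0,0],[0,0,0],0.2],[[0,0,0],[0,0,0],0.65],[[0,0,0],[0,0,0],0.65],[[0,0,-40],[0,0,0],0.65],[[0,0,-50],[0,0,0],0.65],[[0,-60,0],[0,0,0],1],[[0,-60,0],[0,0,0],1]]'

```text
time: 17.0
eef_pos: [0.4937, 0.2456, 0.4227]
orientation: [0.017, 1.0, 0.005, 0.006]
wrist_force: [0.8, -1.4, 0.7]
width: 0.0848
```

Run:
```python
from h import *
plan((.467,-.124,.16,135),(.466,-.124,.042,135));tilt()
```

```text
t 17.0 g [0.4955 0.247  0.2677] yaw 178.0 tilt [ 0.012  0.009 -1.   ] w 0.0848 F [ 0.8 -1.4  0.7] j [ 0.37  0.52 -1.17  1.77  0.52  1.18  0.58]
[[2.0, -53.0, 15.0], [0, 0, 6.1]]
[[-3.0, -53.0, 15.0], [0, 0, 6.1]]
[[-9.0, -52.0, 15.0], [0, 0, 6.1]]
[[-15.0, -51.0, 15.0], [0, 0, 6.1]]
[[-20.0, -49.0, 15.0], [0, 0, 6.1]]
[[-25.0, -47.0, 15.0], [0, 0, 6.1]]
[[-30.0, -44.0, 15.0], [0, 0, 6.1]]
--
[[0.0, 0.0, 59.0], [0, 0, 0.0]]
[[0.0, 0.0, 59.0], [0, 0, 0.0]]
--
tiltfix deg tool [ 0.6  0.7 -0. ] tq [-0.05 -0.04  0.06]
```

Request:
play_rows --plan '[[[8,-53,0],[0.6,0.7,0],1],[[8,-55,5],[0,0,0],1],[[8,-55,10],[0,0,0],1],[[8,-55,10],[0,0,0],1],[[3,-55,15],[0,0,0],1],[[0,-50,15],[0,0,0],1],[[0,-40,15],[0,0,0],1],[[0,0,0],[0,0,0],0.85]]'

```text
time: 18.0
eef_pos: [0.4436, -0.1317, 0.3527]
orientation: [0.021, 1.0, -0.003, 0.003]
wrist_force: [0.4, 1.3, -0.1]
width: 0.0727
```

Run:
```python
from h import *
plan((.463,-.124,.041,180));tilt()
```

```text
t 18.0 g [ 0.4444 -0.1326  0.1977] yaw 177.6 tilt [ 0.005 -0.006 -1.   ] w 0.0727 F [ 0.4  1.3 -0.1] j [ 1.25  0.48 -1.24  2.04  0.55  1.    1.26]
[[-6.0, 3.0, 52.0], [0, 0, -0.8]]
[[-6.0, 3.0, 52.0], [0, 0, -0.8]]
[[-6.0, 3.0, 52.0], [0, 0, -0.8]]
--
tiltfix deg tool [-0.3  0.3  0. ] tq [ 0.01 -0.03 -0.03]
```

Request:
play_rows --plan '[[[-6,2,52],[0,0,-0.8],0.85],[[-6,3,52],[0,0,-0.8],0.85],[[-6,2,52],[0,0,-0.8],0.85],[[0,0,0],[0,0,0],0.3],[[0,0,0],[0,0,0],0.3],[[0,0,0],[0,0,0],0.3]]'

```text
time: 18.75
eef_pos: [0.4683, -0.1234, 0.1997]
orientation: [-0.001, 1.0, -0.004, 0.008]
wrist_force: [0.5, 0.4, -0.0]
width: 0.0408
```

Run:
```python
from h import *
plan((.455,-.10,.18,178),(.478,.13,.18,90),(.494,.182,.14,88.6));tilt()
```

```text
t 18.75 g [ 0.4709 -0.1247  0.0448] yaw -179.9 tilt [ 0.017 -0.008 -1.   ] w 0.0408 F [ 0.5  0.4 -0. ] j [ 0.95  0.72 -0.93  2.09  0.87  0.77  1.03]
[[5.0, 8.0, -45.0], [0, 0, 0.7]]
[[5.0, 8.0, -45.0], [0, 0, 0.7]]
[[5.0, 8.0, -45.0], [0, 0, 0.7]]
--
[[-2.0, 26.0, 0.0], [0, 0, 9.8]]
[[3.0, 26.0, 0.0], [0, 0, 9.8]]
[[7.0, 25.0, 0.0], [0, 0, 9.8]]
[[11.0, 23.0, 0.0], [0, 0, 9.8]]
[[15.0, 21.0, 0.0], [0, 0, 9.8]]
[[18.0, 18.0, 0.0], [0, 0, 9.8]]
[[21.0, 15.0, 0.0], [0, 0, 9.8]]
[[23.0, 11.0, 0.0], [0, 0, 9.8]]
[[25.0, 7.0, 0.0], [0, 0, 9.8]]
--
[[26.0, 8.0, 20.0], [0, 0, 0.7]]
[[26.0, 8.0, 20.0], [0, 0, 0.7]]
--
tiltfix deg tool [-0.5  1.   0. ] tq [ 0.01  0.01 -0.08]
```

Request:
play_rows --plan '[[[5,8,-50],[0,1,0],0.3],[[5,8,-50],[0,0,0],0.3],[[5,8,-50],[0,0,0],0.3],[[-2,26,0],[0,0,9.8],0.3],[[3,26,0],[0,0,9.8],0.3],[[7,25,0],[0,0,9.8],0.3],[[11,23,0],[0,0,9.8],0.3],[[15,21,0],[0,0,9.8],0.3]]'

```text
time: 19.75
eef_pos: [0.4626, 0.0346, 0.3658]
orientation: [0.429, 0.903, -0.005, 0.012]
wrist_force: [-0.3, 0.4, -0.4]
width: 0.0411
```

Request:
play_rows --plan '[[[18,18,0],[0,0,9.8],0.3],[[21,15,0],[0,0,9.8],0.3],[[23,11,0],[0,0,9.8],0.3],[[25,7,0],[0,0,9.8],0.3],[[0,0,0],[0,0,0],0.3]]'

```text
time: 20.38
eef_pos: [0.4722, 0.1451, 0.3732]
orientation: [0.713, 0.701, 0.004, 0.019]
wrist_force: [0.3, 0.4, -0.8]
width: 0.041
```

Run:
```python
from h import *
plan((.505,.178,.12,88.6));tilt()
```

```text
t 20.38 g [0.4772 0.1419 0.2183] yaw 89.0 tilt [ 0.032 -0.021 -0.999] w 0.041 F [ 0.3  0.4 -0.8] j [ 0.38  0.34 -0.88  1.97  0.35  0.97 -0.69]
[[18.0, 14.0, 49.0], [0, 0, 0.2]]
[[18.0, 14.0, 49.0], [0, 0, 0.2]]
--
tiltfix deg tool [1.9 1.1 0. ] tq [-0.02  0.07  0.03]
```

Request:
play_rows --plan '[[[17,17,40],[1.9,1.1,0],0.3],[[16,16,40],[0,0,0],0.3],[[0,0,0],[0,0,0],0.3]]'

```text
time: 20.75
eef_pos: [0.5088, 0.1752, 0.2964]
orientation: [0.712, 0.702, 0.002, 0.003]
wrist_force: [0.1, -0.5, -0.8]
width: 0.0412
```

Run:
```python
from h import *
plan((.505,.178,.082,88.6));tilt()
```

```text
t 20.75 g [0.5098 0.1749 0.1414] yaw 89.3 tilt [ 0.006 -0.002 -1.   ] w 0.0412 F [ 0.1 -0.5 -0.8] j [ 0.24  0.53 -0.79  1.92  0.49  0.89 -0.81]
[[3.0, -5.0, 59.0], [0, 0, 0.7]]
--
tiltfix deg tool [ 0.4  0.1 -0. ] tq [-0.01  0.13  0.06]
```

Request:
play_rows --plan '[[[2,-4,30],[0,0,0.7],0.3],[[1,0,26],[0,0,0],0.3],[[0,0,0],[0,0,0],0.3]]'

```text
time: 21.12
eef_pos: [0.5062, 0.1756, 0.2452]
orientation: [0.716, 0.698, 0.004, 0.005]
wrist_force: [0.2, -0.3, -0.3]
width: 0.0413
```

Run:
```python
from h import *
plan((.505,.178,.080,88.6));tilt()
im,d=snap('side'); C=cloud('side',d).reshape(-1,3)
m=(abs(C[:,0]-.505)<.03)&(abs(C[:,1]-.18)<.04)&(C[:,2]>.04)&(C[:,2]<.1); print(C[m].round(3)[::10][:20])
```

```text
t 21.12 g [0.5081 0.1753 0.0903] yaw 88.6 tilt [ 0.012 -0.002 -1.   ] w 0.0413 F [ 0.2 -0.3 -0.3] j [ 0.19  0.6  -0.73  1.95  0.57  0.79 -0.89]
[[3.0, -3.0, 10.0], [0, 0, 0.0]]
--
tiltfix deg tool [ 0.7  0.1 -0. ] tq [ 0.02 -0.01  0.  ]
[]
```

Request:
play_rows --plan '[[[1,-1,8],[0,0,0],0.3],[[0,0,2.5],[0,0,0],0.3],[[0,0,0],[0,0,0],0.3],[[0,0,0],[0,0,0],0.65],[[0,0,0],[0,0,0],0.65],[[0,0,-50],[0,0,0],0.65],[[0,0,-50],[0,0,0],0.65],[[-50,0,0],[0,0,0],0.8]]'

```text
time: 22.18
eef_pos: [0.504, 0.1306, 0.3428]
orientation: [0.713, 0.701, 0.008, 0.006]
wrist_force: [0.9, -0.9, 0.1]
width: 0.0683
```

Run:
```python
from h import *
plan((.523,.010,.14,90),(.523,.010,.043,90));tilt()
for th in ["jar_1"]:
  im,d=snap('top'); np.save('top2.npy',d)
  for q in bot.find_in(th,'top')[:5]:
    r=q["rect"]; c=((r[0]+r[2])/2,(r[1]+r[3])/2-1); print(np.round(r),round(q["p"],2),onz('top',c,.057).round(3),onz('top',c,.0915).round(3))
```

```text
t 22.18 g [0.5072 0.1311 0.1879] yaw 89.1 tilt [ 0.021  0.003 -1.   ] w 0.0683 F [ 0.9 -0.9  0.1] j [ 0.38  0.43 -0.85  1.93  0.41  0.93 -0.68]
[[-40.0, 6.0, 16.0], [0, 0, -0.3]]
[[-40.0, 6.0, 16.0], [0, 0, -0.3]]
[[-40.0, 5.0, 16.0], [0, 0, -0.3]]
--
[[0.0, 0.0, 49.0], [0, 0, 0.0]]
[[0.0, 0.0, 49.0], [0, 0, 0.0]]
--
tiltfix deg tool [ 1.2 -0.2  0. ] tq [-0.05 -0.06 -0.02]
[257. 173. 270. 189.] 0.44 [0.521 0.005 0.057] [0.514 0.004 0.091]
```

Request:
play_rows --plan '[[[-40,7,10],[1.2,0,0],0.85],[[-40,7,10],[0,0,0],0.85],[[-41,6,10],[0,0,0],0.85],[[0,0,0],[0,0,0],0.85]]'

```text
time: 22.78
eef_pos: [0.5203, -0.0048, 0.3086]
orientation: [0.718, 0.696, -0.005, -0.001]
wrist_force: [-0.7, 1.6, -0.1]
width: 0.0725
```

Run:
```python
from h import *
plan((.523,.009,.042,90));tilt()
im,d=snap('top'); P=cloud('top',d).reshape(-1,3)
for x,y,z in((.523,.009,.057),(.444,-.025,.057),(.505,.18,.0915)):
    m=(np.hypot(P[:,0]-x,P[:,1]-y)<.03)&(abs(P[:,2]-z)<.006); q=P[m]
    if len(q): print(len(q),np.round(cv2.minEnclosingCircle(q[:,None,:2].astype(np.float32))[0],3),q.mean(0).round(3))
```

```text
t 22.77 g [ 0.5191 -0.0057  0.1536] yaw 88.2 tilt [-0.008 -0.006 -1.   ] w 0.0725 F [-0.7  1.6 -0.1] j [ 0.59  0.48 -0.79  1.95  0.44  0.9  -0.46]
[[7.0, 2.0, 56.0], [0, 0, -0.9]]
[[7.0, 2.0, 56.0], [0, 0, -0.9]]
--
tiltfix deg tool [-0.4  0.4  0. ] tq [ 0.02 -0.02  0.01]
25 [0.518 0.019] [0.519 0.022 0.057]
76 [ 0.444 -0.025] [ 0.441 -0.019  0.057]
142 [0.51  0.178] [0.51  0.178 0.092]
```

Request:
play_rows --plan '[[[7,2,45],[0,0,0],0.85],[[7,2,45],[0,0,0],0.85],[[0,0,20],[0,0,0],0.85],[[0,0,0],[0,0,0],0.3],[[0,0,0],[0,0,0],0.3],[[0,0,0],[0,0,0],0.3]]'

```text
time: 23.58
eef_pos: [0.5268, 0.0164, 0.2011]
orientation: [0.716, 0.698, -0.0, 0.001]
wrist_force: [0.5, 1.0, -0.4]
width: 0.041
```

Run:
```python
from h import *
plan((.523,.01,.16,None),(.485,.136,.16,88.6));tilt()
```

```text
t 23.57 g [0.527  0.016  0.0461] yaw 88.6 tilt [ 0.001 -0.002 -1.   ] w 0.041 F [ 0.5  1.  -0.4] j [ 0.44  0.65 -0.66  1.98  0.61  0.71 -0.63]
[[-3.0, -2.0, -57.0], [0, 0, -0.0]]
[[-3.0, -2.0, -57.0], [0, 0, -0.0]]
--
[[42.0, -14.0, 0.0], [0, 0, 0.0]]
[[42.0, -14.0, 0.0], [0, 0, 0.0]]
[[42.0, -14.0, 0.0], [0, 0, 0.0]]
--
tiltfix deg tool [ 0.1  0.1 -0. ] tq [0.02 0.02 0.01]
```

Request:
play_rows --plan '[[[0,0,-55],[0,0,0],0.3],[[0,0,-55],[0,0,0],0.3],[[42,-15,-10],[0,0,0],0.3],[[42,-15,0],[0,0,0],0.3],[[40,-14,0],[0,0,0],0.3],[[0,0,0],[0,0,0],0.3]]'

```text
time: 24.32
eef_pos: [0.487, 0.1431, 0.3312]
orientation: [0.718, 0.696, 0.004, 0.006]
wrist_force: [0.5, -0.3, -1.5]
width: 0.041
```

Run:
```python
from h import *
plan((.481,.142,.0805,88.6));tilt()
```

```text
t 24.32 g [0.4891 0.1426 0.1763] yaw 88.2 tilt [ 0.014 -0.003 -1.   ] w 0.041 F [ 0.5 -0.3 -1.5] j [ 0.36  0.43 -0.85  1.97  0.42  0.91 -0.74]
[[0.0, -4.0, 48.0], [0, 0, -0.2]]
[[0.0, -4.0, 48.0], [0, 0, -0.2]]
--
tiltfix deg tool [ 0.8  0.1 -0. ] tq [-0.01  0.01 -0.04]
```

Request:
play_rows --plan '[[[0,-4,35],[0.8,0,0],0.3],[[0,-3,35],[0,0,0],0.3],[[0,0,8],[0,0,0],0.3],[[0,0,0],[0,0,0],0.3]]'

```text
time: 24.82
eef_pos: [0.4833, 0.1409, 0.2555]
orientation: [0.719, 0.695, 0.001, 0.004]
wrist_force: [0.5, 0.0, -0.1]
width: 0.041
```

Run:
```python
from h import *
plan((.481,.142,.0805,88.6));tilt()
```

```text
t 24.82 g [0.4844 0.1402 0.1005] yaw 88.0 tilt [ 0.008 -0.004 -1.   ] w 0.041 F [ 0.5  0.  -0.1] j [ 0.28  0.54 -0.76  2.02  0.54  0.78 -0.84]
[[2.0, -4.0, 20.0], [0, 0, -0.6]]
--
tiltfix deg tool [ 0.4  0.2 -0. ] tq [ 0.02 -0.01  0.01]
```

Request:
play_rows --plan '[[[2,-2,12],[0,0,0],0.3],[[0,0,6],[0,0,0],0.3],[[0,0,3],[0,0,0],0.3],[[0,0,0],[0,0,0],0.3]]'

```text
time: 25.32
eef_pos: [0.483, 0.1428, 0.2356]
orientation: [0.72, 0.694, 0.003, 0.006]
wrist_force: [-0.4, 0.2, -0.3]
width: 0.0412
```

Run:
```python
from h import *
plan((.481,.142,.0805,88.6))
```

```text
t 25.32 g [0.4849 0.1422 0.0806] yaw 88.0 tilt [ 0.012 -0.004 -1.   ] w 0.0412 F [-0.4  0.2 -0.3] j [ 0.25  0.57 -0.73  2.03  0.58  0.74 -0.88]
[[0.0, -4.0, 0.0], [0, 0, -0.6]]
--
```

Request:
play_rows --plan '[[[0,0,0],[0,0,0],0.65],[[0,0,0],[0,0,0],0.65],[[0,0,-50],[0,0,0],0.65],[[0,0,-50],[0,0,0],0.65],[[-50,0,0],[0.6,0,0],0.85],[[-55,-15,0],[0,0,0],0.85],[[-50,-10,10],[0,0,0],0.85],[[0,0,0],[0,0,0],0.85]]'

```text
time: 26.32
eef_pos: [0.4522, -0.0139, 0.3307]
orientation: [0.719, 0.695, 0.001, 0.003]
wrist_force: [0.1, 0.2, 0.2]
width: 0.0724
```

Run:
```python
from h import *
plan((.444,-.025,.042,90));tilt()
im,d=snap('top'); P=cloud('top',d).reshape(-1,3)
for x,y,z in((.444,-.025,.057),(.483,.138,.0915),(.51,.178,.0915)):
    m=(np.hypot(P[:,0]-x,P[:,1]-y)<.023)&(abs(P[:,2]-z)<.006); q=P[m]
    if len(q): print(len(q),np.round(cv2.minEnclosingCircle(q[:,None,:2].astype(np.float32))[0],3),q.mean(0).round(3))
```

```text
t 26.32 g [ 0.4531 -0.0144  0.1757] yaw 88.1 tilt [ 0.006 -0.004 -1.   ] w 0.0724 F [0.1 0.2 0.2] j [ 0.73  0.33 -0.87  2.09  0.34  0.86 -0.37]
[[-4.0, -3.0, 45.0], [0, 0, -0.6]]
[[-4.0, -3.0, 45.0], [0, 0, -0.6]]
[[-4.0, -3.0, 45.0], [0, 0, -0.6]]
--
tiltfix deg tool [0.4 0.2 0. ] tq [ 0.07  0.02 -0.  ]
142 [0.484 0.135] [0.484 0.135 0.091]
137 [0.511 0.178] [0.509 0.177 0.092]
```

Request:
play_rows --plan '[[[-4,-3,45],[0.4,0,0],0.85],[[-4,-3,45],[0,0,0],0.85],[[-4,-2,42],[0,0,0],0.85],[[0,0,0],[0,0,0],0.3],[[0,0,0],[0,0,0],0.3],[[0,0,0],[0,0,0],0.3]]'

```text
time: 27.12
eef_pos: [0.4514, -0.0166, 0.202]
orientation: [0.715, 0.7, 0.005, 0.005]
wrist_force: [0.2, 0.4, -0.6]
width: 0.0407
```

Run:
```python
from h import *
plan((.444,-.025,.16,None),(.508,.094,.16,88.6));tilt()
```

```text
t 27.12 g [ 0.4536 -0.0165  0.047 ] yaw 88.8 tilt [ 0.014  0.    -1.   ] w 0.0407 F [ 0.2  0.4 -0.6] j [ 0.55  0.55 -0.67  2.17  0.62  0.6  -0.6 ]
[[-4.0, -5.0, -57.0], [0, 0, -0.0]]
[[-4.0, -5.0, -57.0], [0, 0, -0.0]]
--
[[40.0, 20.0, 0.0], [0, 0, 0.1]]
[[40.0, 20.0, 0.0], [0, 0, 0.1]]
[[40.0, 20.0, 0.0], [0, 0, 0.1]]
--
tiltfix deg tool [ 0.8 -0.   0. ] tq [-0.05  0.02  0.07]
```

Request:
play_rows --plan '[[[0,0,-55],[0.8,0,0],0.3],[[0,0,-55],[0,0,0],0.3],[[0,0,-25],[0,0,0],0.3],[[40,20,0],[0,0,0],0.3],[[40,20,0],[0,0,0],0.3],[[40,18,0],[0,0,0],0.3],[[0,0,0],[0,0,0],0.3]]'

```text
time: 28.0
eef_pos: [0.5152, 0.1077, 0.3539]
orientation: [0.715, 0.699, 0.007, 0.007]
wrist_force: [-0.6, -0.1, 0.3]
width: 0.0409
```

Run:
```python
from h import *
plan((.509,.1045,.0815,88.6));tilt()
s,p,R=st(); g=p+R[:,2]*.155
im,d=snap('side'); Cc=cloud('side',d); P=Cc.reshape(-1,3)
m=(abs(P[:,0]-g[0])<.03)&(abs(P[:,1]-g[1])<.05)&(P[:,2]>g[2]-.055)&(P[:,2]<g[2]+.02); q=P[m]
print(len(q))
for z in np.arange(g[2]-.045,g[2]+.02,.006):
    k=q[abs(q[:,2]-z)<.004]
    if len(k): print(round(z-g[2],3),len(k),'x',k[:,0].min().round(3),k[:,0].max().round(3),'ymax',np.percentile(k[:,1],90).round(3))
u=proj('side',g)[0].astype(int); print(u)
c=im[u[1]-35:u[1]+35,u[0]-35:u[0]+35]; cv2.imwrite('pics/s3.png',cv2.resize(c,None,fx=7,fy=7,interpolation=cv2.INTER_CUBIC)[:,:,::-1])
```

```text
t 28.0 g [0.5181 0.1077 0.1989] yaw 88.7 tilt [ 0.019 -0.    -1.   ] w 0.0409 F [-0.6 -0.1  0.3] j [ 0.45  0.44 -0.88  1.91  0.42  0.97 -0.64]
[[-2.0, -5.0, 59.0], [0, 0, 0.1]]
[[-2.0, -5.0, 59.0], [0, 0, 0.1]]
--
tiltfix deg tool [ 1.1 -0.   0. ] tq [-0.03  0.03 -0.03]
563
-0.045 18 x 0.501 0.539 ymax 0.123
-0.039 53 x 0.501 0.539 ymax 0.122
-0.033 50 x 0.501 0.539 ymax 0.123
-0.027 51 x 0.501 0.539 ymax 0.123
-0.021 56 x 0.501 0.539 ymax 0.123
-0.015 55 x 0.494 0.546 ymax 0.123
-0.009 80 x 0.489 0.548 ymax 0.123
-0.003 87 x 0.489 0.548 ymax 0.122
0.003 82 x 0.489 0.548 ymax 0.122
0.009 138 x 0.489 0.548 ymax 0.121
0.015 88 x 0.489 0.548 ymax 0.119
[251 185]
```

View pics/s3.png

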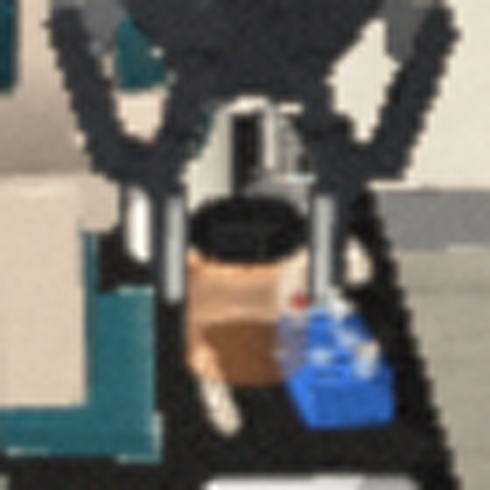

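Request:
play_rows --plan '[[[-3,-3,40],[1.1,0,0],0.3],[[-3,-2,40],[0,0,0],0.3],[[0,0,14],[0,0,0],0.3],[[0,0,0],[0,0,0],0.3]]'

```text
time: 28.55
eef_pos: [0.5111, 0.0969, 0.2618]
orientation: [0.717, 0.697, 0.0, 0.003]
wrist_force: [0.3, 1.3, 0.3]
width: 0.0412
```

Run:
```python
from h import *
plan((.509,.102,.0815,88.6));tilt()
```

```text
t 28.55 g [0.5118 0.0962 0.1068] yaw 88.4 tilt [ 0.005 -0.004 -1.   ] w 0.0412 F [0.3 1.3 0.3] j [ 0.38  0.56 -0.78  1.98  0.55  0.82 -0.74]
[[6.0, -3.0, 25.0], [0, 0, -0.2]]
--
tiltfix deg tool [0.3 0.2 0. ] tq [0.35 0.04 0.  ]
```

Request:
play_rows --plan '[[[6,-2,0],[0,0,0],0.3],[[1,0,12],[0,0,0],0.3],[[0,0,8],[0,0,0],0.3],[[0,0,0],[0,0,0],0.3]]'

```text
time: 29.05
eef_pos: [0.5109, 0.1046, 0.2439]
orientation: [0.717, 0.697, 0.002, 0.005]
wrist_force: [0.2, -0.3, -0.7]
width: 0.0408
```

Run:
```python
from h import *
plan((.509,.102,.0815,88.6));tilt()
```

```text
t 29.05 g [0.5125 0.104  0.089 ] yaw 88.4 tilt [ 0.01  -0.004 -1.   ] w 0.0408 F [ 0.2 -0.3 -0.7] j [ 0.34  0.59 -0.75  1.99  0.58  0.78 -0.78]
[[-2.0, -3.0, 7.0], [0, 0, -0.2]]
--
tiltfix deg tool [0.6 0.2 0. ] tq [ 0.01 -0.02  0.04]
```

Lower, release, retreat to the right for a check.

Request:
play_rows --plan '[[[0,-1,6],[0,0,0],0.3],[[0,0,2.5],[0,0,0],0.3],[[0,0,0],[0,0,0],0.3],[[0,0,0],[0,0,0],0.65],[[0,0,0],[0,0,0],0.65],[[0,0,-50],[0,0,0],0.65],[[0,0,-60],[0,0,0],0.65],[[-50,-10,-20],[0,0,0],0.5]]'

```text
time: 30.05
eef_pos: [0.4974, 0.0585, 0.3676]
orientation: [0.714, 0.7, 0.003, 0.003]
wrist_force: [1.2, -1.8, -0.0]
width: 0.0428
```

Request:
play_rows --plan '[[[-55,-15,0],[0,0,0],0.3],[[-55,-15,0],[0,0,0],0],[[-55,-15,0],[0,0,0],0],[[-55,-15,0],[0,0,0],0],[[0,0,0],[0,0,0],0]]'

```text
time: 30.68
eef_pos: [0.4305, -0.1699, 0.3709]
orientation: [0.716, 0.698, 0.004, 0.008]
wrist_force: [0.3, 0.6, -0.4]
width: -0.0001
```

Run:
```python
from h import *
plan();tilt()
im,d=snap('top'); P=cloud('top',d).reshape(-1,3)
for x,y,z in((.51,.098,.0915),(.483,.135,.0915),(.51,.178,.0915),(.503,.361,.198)):
    m=(np.hypot(P[:,0]-x,P[:,1]-y)<.023)&(abs(P[:,2]-z)<.006); q=P[m]
    if len(q): print(len(q),np.round(cv2.minEnclosingCircle(q[:,None,:2].astype(np.float32))[0],3),q.mean(0).round(3))
c=cv2.resize(im[155:240,120:325],None,fx=3.9,fy=3.9,interpolation=cv2.INTER_CUBIC)
c=(255*(c/255.)**.6).astype(np.uint8);cv2.imwrite('pics/t4.png',c[:,:,::-1])
m=(abs(P[:,2]-.11)<.006)&(P[:,0]<.45)&(P[:,0]>.36)&(P[:,1]>.06)&(P[:,1]<.26)
q=P[m]; print('door',np.percentile(q,[1,50,99],axis=0).round(3)); u,s,v=np.linalg.svd(q[:,:2]-q[:,:2].mean(0));print(v[0])
```

```text
t 30.68 g [ 0.433  -0.1708  0.216 ] yaw 88.5 tilt [ 0.016 -0.006 -1.   ] w -0.0001 F [ 0.3  0.6 -0.4] j [ 1.1   0.27 -0.88  2.03  0.27  0.93  0.05]
tiltfix deg tool [0.9 0.3 0. ] tq [ 0.05  0.05 -0.04]
144 [0.51  0.096] [0.51  0.096 0.092]
140 [0.484 0.135] [0.484 0.135 0.092]
137 [0.511 0.179] [0.51  0.178 0.092]
113 [0.502 0.36 ] [0.501 0.36  0.198]
door [[0.38  0.107 0.105]
 [0.402 0.175 0.11 ]
 [0.431 0.241 0.116]]
[0.2390531 0.9710065]
```

View pics/t4.png

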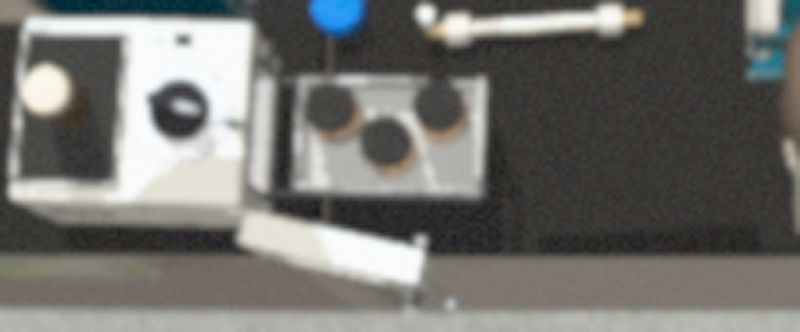

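```bash
cat >> h.py <<'E'
def to(*tg,ahead=.155):
    s,p,R=st(); g=p+R[:,2]*ahead
    print('t',round(s["time"],2),'g',g.round(4),'x',R[:,0].round(3),'z',R[:,2].round(3),'w',round(s["width"],4),'F',np.round(s["wrist_force"],1),'tq',np.round(s["torque"],2),'j7',round(s["joint_positions"][6],2))
    for t in tg:
        D=np.array(t)-g; print('to',t,'tool mm',(R.T@D*1000).round(1),'|',round(np.linalg.norm(D)*1000)); g=np.array(t)
E
python3 -c "
from h import *
to((.494,-.02,.17))"
```

```text
t 30.73 g [ 0.434  -0.1682  0.2162] x [ 0.022  1.    -0.005] z [ 0.017 -0.005 -1.   ] w 0.0001 F [-0.2  0.4 -0.2] tq [-0.01  0.01 -0.03] j7 0.05
to (0.494, -0.02, 0.17) tool mm [149.7  56.   46.4] | 166
```

Request:
play_rows --plan '[[[50,19,15],[0.9,0,0],0],[[50,20,15],[0,0,0],0],[[50,20,15],[0,0,0],0],[[-20,0,0],[0,8,0],0],[[-20,0,0],[0,7,0],0],[[0,0,0],[0,0,0],0]]'

```text
time: 31.48
eef_pos: [0.4979, -0.0346, 0.3244]
orientation: [0.697, 0.704, 0.097, -0.092]
wrist_force: [0.1, -0.1, 0.1]
width: -0.0003
```

```bash
python3 -c "
from h import *
to((.494,.038,.099),(.494,.051,.099),(.497,.13,.099),(.497,.2095,.099))"
```

```text
t 31.48 g [0.4987 0.0065 0.175 ] x [-0.01   0.964  0.265] z [ 0.006  0.265 -0.964] w -0.0003 F [ 0.1 -0.1  0.1] tq [-0.26  0.01 -0.01] j7 -0.14
to (0.494, 0.038, 0.099) tool mm [10.3 -5.1 81.6] | 82
to (0.494, 0.051, 0.099) tool mm [12.5  0.1  3.4] | 13
to (0.497, 0.13, 0.099) tool mm [76.1  3.7 21. ] | 79
to (0.497, 0.2095, 0.099) tool mm [76.6  0.7 21.1] | 79
```

Request:
play_rows --plan '[[[4,-3,40],[0,0,0],0],[[4,-2,40],[0,0,0],0],[[8,0,2],[0,0,0],0],[[0,0,0],[0,0,0],0]]'

```text
time: 31.98
eef_pos: [0.4944, 0.0077, 0.2512]
orientation: [0.696, 0.706, 0.096, -0.088]
wrist_force: [-0.4, -0.4, 0.0]
width: 0.0002
```

```bash
python3 -c "
from h import *
to((.497,.13,.099),(.497,.2095,.099))"
```

```text
t 31.98 g [0.4958 0.0479 0.1015] x [-0.015  0.966  0.259] z [ 0.01   0.259 -0.966] w 0.0002 F [-0.4 -0.4  0. ] tq [-0.31  0.01 -0.02] j7 -0.27
to (0.497, 0.13, 0.099) tool mm [78.6  2.1 23.7] | 82
to (0.497, 0.2095, 0.099) tool mm [76.8  0.9 20.6] | 79
```

Request:
play_rows --plan '[[[4,0,1.5],[0,0,0],0],[[6,0,2],[0,0,0],0],[[10,0,3],[0,0,0],0],[[12,0,3.2],[0,0,0],0],[[12,0,3.2],[0,0,0],0],[[12,0,3.2],[0,0,0],0],[[12,0,3.2],[0,0,0],0],[[12,0,3.2],[0,0,0],0]]'

```text
time: 32.98
eef_pos: [0.4956, 0.0941, 0.2531]
orientation: [0.698, 0.705, 0.097, -0.085]
wrist_force: [0.9, -0.9, -0.5]
width: -0.0
```

```bash
python3 -c "
from h import *
to((.497,.2095,.099))"
```

```text
t 32.98 g [0.4982 0.1337 0.1032] x [-0.012  0.967  0.255] z [ 0.017  0.256 -0.967] w -0.0 F [ 0.9 -0.9 -0.5] tq [-0.7  -0.17 -0.05] j7 -0.45
to (0.497, 0.2095, 0.099) tool mm [72.2 -0.7 23.4] | 76
```

Request:
play_rows --plan '[[[11,0,5],[0,0,0],0],[[11,0,4],[0,0,0],0],[[11,0,4],[0,0,0],0],[[11,0,3],[0,0,0],0],[[11,0,3],[0,0,0],0],[[8,0,2.5],[0,0,0],0],[[5,0,1.5],[0,0,0],0],[[0,0,0],[0,0,0],0]]'

```text
time: 33.98
eef_pos: [0.4948, 0.1712, 0.2477]
orientation: [0.697, 0.705, 0.097, -0.085]
wrist_force: [1.1, -2.9, 0.5]
width: -0.0002
```

```bash
python3 -c "
from h import *
to((.497,.2095,.099))"
```

```text
t 33.98 g [0.4972 0.2106 0.0978] x [-0.013  0.967  0.254] z [ 0.015  0.254 -0.967] w -0.0002 F [ 1.1 -2.9  0.5] tq [-0.83 -0.08 -0.07] j7 -0.6
to (0.497, 0.2095, 0.099) tool mm [-0.7 -0.2 -1.4] | 2
```

Request:
play_rows --plan '[[[4,0,1],[0,0,0],0],[[4,0,1],[0,0,0],0],[[0,0,0],[0,0,0],0]]'

```text
time: 34.35
eef_pos: [0.4955, 0.1729, 0.2464]
orientation: [0.7, 0.703, 0.092, -0.082]
wrist_force: [0.2, -0.1, 0.1]
width: 0.0005
```

```bash
python3 -c "
from h import *
to((.497,.2095,.099))"
```

```text
t 34.35 g [0.4976 0.2107 0.0961] x [-0.006  0.97   0.243] z [ 0.014  0.243 -0.97 ] w 0.0005 F [ 0.2 -0.1  0.1] tq [-0.24  0.03  0.03] j7 -0.62
to (0.497, 0.2095, 0.099) tool mm [-0.4 -0.6 -3.2] | 3
```

Request:
play_rows --plan '[[[-24,0,-6],[0,0,0],0],[[13,0,-53],[0,0,0],0],[[13,0,-53],[0,0,0],0],[[0,0,0],[0,-7,0],0],[[0,0,0],[0,-7,0],0.6],[[0,0,0],[0,0,0],0.6]]'

```text
time: 35.1
eef_pos: [0.4933, 0.1481, 0.3588]
orientation: [0.707, 0.707, 0.006, 0.003]
wrist_force: [-0.7, 0.2, 0.1]
width: 0.0356
```

```bash
python3 -c "
from h import *
to((.397,.138,.21),(.397,.138,.088));tilt()
im,d=snap('top'); P=cloud('top',d).reshape(-1,3)
m=(abs(P[:,2]-.0905)<.006)&(P[:,0]<.54)&(P[:,0]>.45)&(P[:,1]>.05)&(P[:,1]<.23);q=P[m];print('bar?',len(q),q.mean(0) if len(q) else 0)
m=(abs(P[:,2]-.11)<.006)&(P[:,0]<.45)&(P[:,0]>.36)&(P[:,1]>.06)&(P[:,1]<.26)
q=P[m]; print('door',len(q),np.percentile(q,[1,50,99],axis=0).round(3))
"
```

```text
t 35.1 g [0.4954 0.1487 0.2038] x [-0.001  1.     0.004] z [ 0.013  0.004 -1.   ] w 0.0356 F [-0.7  0.2  0.1] tq [0.05 0.06 0.05] j7 -0.67
to (0.397, 0.138, 0.21) tool mm [-10.6 -98.3  -7.6] | 99
to (0.397, 0.138, 0.088) tool mm [ -0.5  -1.6 122. ] | 122
tiltfix deg tool [ 0.8 -0.2  0. ] tq [0.05 0.06 0.05]
bar? 17 [0.47347044 0.22724097 0.09227181]
door 264 [[0.388 0.151 0.104]
 [0.408 0.198 0.11 ]
 [0.44  0.251 0.116]]
```

Request:
play_rows --plan '[[[-5,-48,0],[0.8,0,0],0.6],[[-5,-48,0],[0,0,0],0.6],[[0,0,0],[0,0,0],0.6]]'

```text
time: 35.52
eef_pos: [0.3941, 0.1381, 0.3556]
orientation: [0.707, 0.707, 0.003, -0.007]
wrist_force: [0.7, 0.1, 0.5]
width: 0.0511
```

```bash
python3 -c "
from h import *
to((.399,.136,.088));tilt()"
```

```text
t 35.52 g [0.3931 0.1403 0.2006] x [-0.     1.     0.014] z [-0.006  0.014 -1.   ] w 0.0511 F [0.7 0.1 0.5] tq [-0.   -0.03  0.05] j7 -0.6
to (0.399, 0.136, 0.088) tool mm [ -5.8   6.6 112.5] | 113
tiltfix deg tool [-0.4 -0.8 -0. ] tq [-0.   -0.03  0.05]
```

Request:
play_rows --plan '[[[-5,2,40],[0,-0.5,0],0.7],[[0,1,40],[0,0,0],0.7],[[0,0,32],[0,0,0],0.7],[[0,0,0],[0,0,0],0.7]]'

```text
time: 36.02
eef_pos: [0.3996, 0.1339, 0.2406]
orientation: [0.709, 0.705, 0.004, -0.006]
wrist_force: [-0.3, -0.3, 0.4]
width: 0.0599
```

```bash
python3 -c "
from h import *
to((.399,.136,.088));tilt()"
```

```text
t 36.02 g [0.3991 0.1361 0.0856] x [0.005 1.    0.014] z [-0.003  0.014 -1.   ] w 0.0599 F [-0.3 -0.3  0.4] tq [-0.04  0.03  0.02] j7 -0.85
to (0.399, 0.136, 0.088) tool mm [-0.1 -0.1 -2.4] | 2
tiltfix deg tool [-0.2 -0.8 -0. ] tq [-0.04  0.03  0.02]
```

Request:
play_rows --plan '[[[0,10,0],[0,0,0],0.5],[[-1,10,0],[0,0,0],0.5],[[-2,10,0],[0,0,0],0.5],[[-2,10,0],[0,0,0],0.5],[[-2,10,0],[0,0,0],0.5],[[-1,10,0],[0,0,0],0.5],[[-1,10,0],[0,0,0],0.5],[[0,0,0],[0,0,0],0.5]]'

```text
time: 37.02
eef_pos: [0.4778, 0.124, 0.2442]
orientation: [0.71, 0.704, 0.007, -0.005]
wrist_force: [1.0, 0.4, 1.3]
width: 0.0425
```

```bash
python3 -c "
from h import *
to((.475,.124,.086));tilt()"
```

```text
t 37.02 g [0.4783 0.1267 0.0892] x [0.008 1.    0.017] z [ 0.003  0.017 -1.   ] w 0.0425 F [1.  0.4 1.3] tq [-0.02  0.01  0.06] j7 -0.77
to (0.475, 0.124, 0.086) tool mm [-2.7 -3.3  3.1] | 5
tiltfix deg tool [ 0.2 -1.  -0. ] tq [-0.02  0.01  0.06]
```

Request:
play_rows --plan '[[[0,0,-50],[0,0,0],0.5],[[0,0,-50],[0,-1,0],0],[[-10,-32,0],[0,0,0],0],[[-10,-32,0],[0,0,0],0],[[0,0,0],[0,0,0],0]]'

```text
time: 37.65
eef_pos: [0.411, 0.1032, 0.3463]
orientation: [0.709, 0.705, -0.0, 0.001]
wrist_force: [-0.5, 0.1, 1.0]
width: 0.0003
```

```bash
python3 -c "
from h import *
to((.415,.115,.086));tilt()
im,d=snap('top'); P=cloud('top',d).reshape(-1,3)
m=(abs(P[:,2]-.11)<.005)&(P[:,0]<.6)&(P[:,0]>.36)&(P[:,1]>.04)&(P[:,1]<.228)
q=P[m]; print('door',len(q),np.percentile(q,[1,50,99],axis=0).round(3)); u,s,v=np.linalg.svd(q[:,:2]-q[:,:2].mean(0));print(v[0],q.mean(0))
cv2.imwrite('pics/t5.png',cv2.resize(im[155:240,120:325],None,fx=3.9,fy=3.9,interpolation=cv2.INTER_CUBIC)[:,:,::-1])
"
```

```text
t 37.65 g [0.4112 0.103  0.1913] x [ 0.006  1.    -0.001] z [ 0.001 -0.001 -1.   ] w 0.0003 F [-0.5  0.1  1. ] tq [-0.02 -0.01  0.03] j7 -0.56
to (0.415, 0.115, 0.086) tool mm [ 12.1   3.6 105.3] | 106
tiltfix deg tool [0.1 0.1 0. ] tq [-0.02 -0.01  0.03]
door 30 [[0.411 0.21  0.106]
 [0.42  0.221 0.11 ]
 [0.433 0.227 0.115]]
[-0.86914148 -0.49456354] [0.42023213 0.2213329  0.11038731]
```

View pics/t5.png

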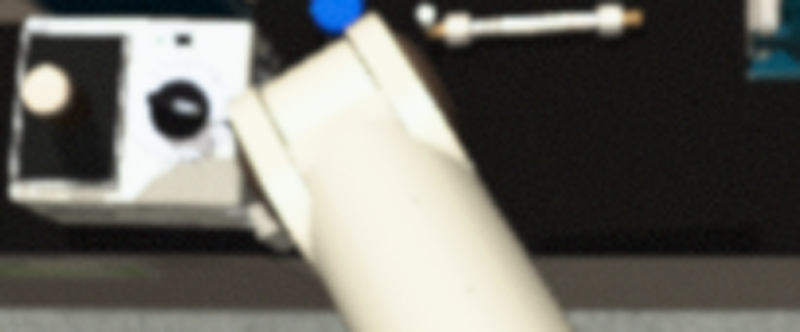

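Request:
play_rows --plan '[[[2,0,50],[0,0,0],0],[[0,0,50],[0,0,0],0],[[0,0,4],[0,0,0],0],[[0,0,0],[0,0,0],0]]'

```text
time: 38.2
eef_pos: [0.4179, 0.1071, 0.2421]
orientation: [0.71, 0.705, 0.004, 0.002]
wrist_force: [-0.2, -0.3, 0.3]
width: -0.0002
```

```bash
python3 -c "
from h import *
to((.434,.125,.088),(.475,.1345,.088),(.510,.159,.088),(.53,.185,.088))"
```

```text
t 38.2 g [0.4193 0.1075 0.0871] x [0.007 1.    0.002] z [ 0.009  0.002 -1.   ] w -0.0002 F [-0.2 -0.3  0.3] tq [ 0.03 -0.04 -0.06] j7 -0.8
to (0.434, 0.125, 0.088) tool mm [17.6 14.6 -0.7] | 23
to (0.475, 0.1345, 0.088) tool mm [ 9.8 40.9  0.4] | 42
to (0.51, 0.159, 0.088) tool mm [24.7 34.8  0.4] | 43
to (0.53, 0.185, 0.088) tool mm [26.1 19.8  0.2] | 33
```

Request:
play_rows --plan '[[[6,12,0],[0,0,0],0],[[6,12,0],[0,0,0],0],[[6,12,0],[0,0,0],0],[[5,12,0],[0,0,0],0],[[5,12,0],[0,0,0],0],[[7,11,0],[0,0,0],0],[[7,10,0],[0,0,0],0],[[7,9,0],[0,0,0],0]]'

```text
time: 39.2
eef_pos: [0.5169, 0.159, 0.2479]
orientation: [0.71, 0.704, 0.007, 0.005]
wrist_force: [-2.5, 1.3, 0.0]
width: 0.0001
```

```bash
python3 -c "
from h import *
to((.510,.159,.088),(.532,.19,.088))"
```

```text
t 39.2 g [0.5195 0.1595 0.0929] x [0.009 1.    0.003] z [ 0.017  0.003 -1.   ] w 0.0001 F [-2.5  1.3  0. ] tq [0.32 0.58 0.02] j7 -0.83
to (0.51, 0.159, 0.088) tool mm [-0.6 -9.6  4.7] | 11
to (0.532, 0.19, 0.088) tool mm [31.2 21.7  0.5] | 38
```

Request:
play_rows --plan '[[[6,-8,3],[0,0,0],0],[[9,0,2],[0,0,0],0],[[9,2,0],[0,0,0],0],[[7,2,0],[0,0,0],0],[[0,0,0],[0,0,0],0]]'

```text
time: 39.83
eef_pos: [0.5143, 0.192, 0.2444]
orientation: [0.71, 0.704, 0.008, 0.007]
wrist_force: [0.1, -0.0, 1.8]
width: 0.0
```

```bash
python3 -c "
from h import *
to((.530,.19,.088));tilt()"
```

```text
t 39.83 g [0.5177 0.1923 0.0894] x [0.008 1.    0.002] z [ 0.022  0.002 -1.   ] w 0.0 F [ 0.1 -0.   1.8] tq [ 0.07 -0.17  0.05] j7 -0.9
to (0.53, 0.19, 0.088) tool mm [-2.2 12.3  1.7] | 13
tiltfix deg tool [ 1.3 -0.1 -0. ] tq [ 0.07 -0.17  0.05]
```

Request:
play_rows --plan '[[[3,3,1],[0,0,0],0],[[4,3,0],[0,0,0],0],[[5,0,0],[0,0,0],0],[[6,0,0],[0,0,0],0]]'

```text
time: 40.33
eef_pos: [0.5208, 0.2009, 0.2441]
orientation: [0.712, 0.702, -0.0, 0.013]
wrist_force: [-3.4, -17.5, 17.3]
width: -0.0002
```

```bash
python3 -c "
from h import *
to((.530,.19,.088));tilt()"
```

```text
t 40.33 g [0.5236 0.1979 0.0891] x [ 0.015  1.    -0.019] z [ 0.018 -0.019 -1.   ] w -0.0002 F [ -3.4 -17.5  17.3] tq [-2.81  0.66  0.05] j7 -0.92
to (0.53, 0.19, 0.088) tool mm [-7.8  6.5  1.4] | 10
tiltfix deg tool [1.  1.1 0. ] tq [-2.81  0.66  0.05]
```

Request:
play_rows --plan '[[[-20,0,0],[0,0,0],0],[[-30,0,-5],[0,0,0],0],[[-30,0,-50],[1,1,0],0],[[-50,-20,-50],[0,0,0],0],[[-55,-20,0],[0,0,0],0],[[-55,-10,0],[0,0,0],0],[[-55,-10,0],[0,0,0],0],[[-55,-5,0],[0,0,0],0]]'

```text
time: 41.32
eef_pos: [0.4496, -0.1446, 0.3441]
orientation: [0.709, 0.705, -0.001, -0.002]
wrist_force: [1.3, -0.1, -0.5]
width: -0.0
```

Run:
```python
from h import *
to();tilt()
im,d=snap('top'); C=cloud('top',d);P=C.reshape(-1,3)
c=cv2.resize(im[160:225,120:240],None,fx=6.5,fy=6.5,interpolation=cv2.INTER_CUBIC)
cv2.imwrite('pics/t6.png',c[:,:,::-1])
m=(abs(P[:,2]-.11)<.005)&(P[:,0]<.6)&(P[:,0]>.36)&(P[:,1]>.1)&(P[:,1]<.231)
q=P[m]; print('door',len(q),np.percentile(q,[1,50,99],axis=0).round(3)); u,s,v=np.linalg.svd(q[:,:2]-q[:,:2].mean(0));print(v[0],q.mean(0))
m=(P[:,0]<.53)&(P[:,0]>.46)&(P[:,1]>.24)&(P[:,1]<.32)&(P[:,2]>.152)&(P[:,2]<.17)
q=P[m];print('bar',len(q),q.mean(0).round(4)); u,s,v=np.linalg.svd(q[:,:2]-q[:,:2].mean(0)); print(v[0].round(3), np.degrees(np.arctan2(*v[0][::-1])))
m=(np.hypot(P[:,0]-.502,P[:,1]-.36)<.023)&(abs(P[:,2]-.198)<.006); print(P[m].mean(0).round(3))
for th in ["dial_tip","marker_tip","door_face"]: print(th,[([round(float(v),1) for v in q["pixel"]],round(q["p"],2)) for q in bot.spot_point(th,'top')][:3])
```

```text
t 41.33 g [ 0.4491 -0.1443  0.1891] x [0.006 1.    0.002] z [-0.004  0.002 -1.   ] w -0.0 F [ 1.3 -0.1 -0.5] tq [ 0.01 -0.04  0.05] j7 -0.04
tiltfix deg tool [-0.2 -0.1 -0. ] tq [ 0.01 -0.04  0.05]
door 336 [[0.431 0.208 0.105]
 [0.5   0.219 0.11 ]
 [0.561 0.231 0.115]]
[-0.99992234  0.01246229] [0.49855081 0.21943882 0.11038355]
bar 74 [0.4977 0.277  0.1611]
[0.253 0.967] 75.3226442628632
[0.501 0.36  0.198]
dial_tip [([193.7, 175.1], 0.6), ([177.4, 186.3], 0.54)]
marker_tip []
door_face [([196.4, 176.7], 0.71), ([162.0, 191.5], 0.43)]
```

View pics/t6.png

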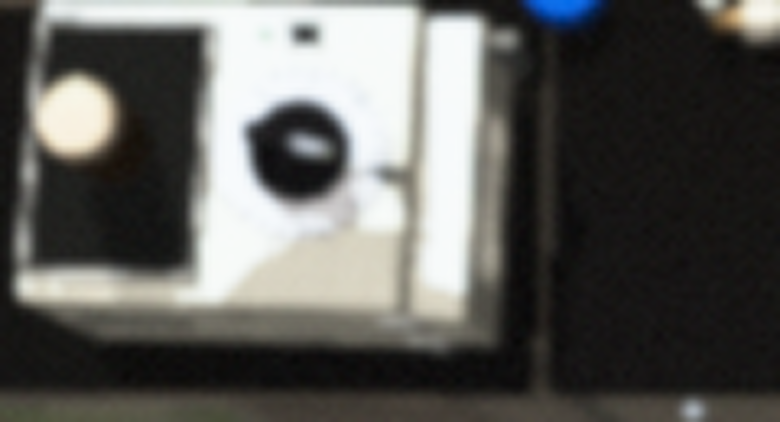

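Run:
```python
from h import *
acc=[]
for k in range(3):
    im,d=snap('top'); acc.append(d)
d=np.median(acc,0); P=cloud('top',d).reshape(-1,3)
for zc,lo,hi in((.110,.2,.2315),(.132,.225,.245)):
    m=(abs(P[:,2]-zc)<.006)&(P[:,0]<.575)&(P[:,0]>.42)&(P[:,1]>lo)&(P[:,1]<hi); q=P[m]
    b=np.arange(.445,.556,.011); L=[];H=[]
    for v in b:
        k=q[abs(q[:,0]-v)<.006][:,1]; L.append(k.min());H.append(np.median(k))
    print(zc,np.polyfit(b,L,1).round(3),np.polyfit(b,H,1).round(3),np.round(L,4))
# deck & shelf jar/bystanders, side rear edge
m=(abs(P[:,2]-.134)<.006)&(P[:,0]<.58)&(P[:,0]>.42)&(P[:,1]>.38)&(P[:,1]<.42);q=P[m];b=np.arange(.45,.55,.01)
print('rear',np.polyfit(b,[q[abs(q[:,0]-v)<.006][:,1].max() for v in b],1).round(3))
to((.515,.18,.1))
```

```text
0.11 [-0.029  0.223] [-0.023  0.231] [0.2105 0.2101 0.2108 0.2095 0.2091 0.209  0.2091 0.2078 0.2078 0.2078
 0.2078]
0.132 [-0.029  0.248] [-0.025  0.251] [0.2351 0.2355 0.2351 0.2338 0.2335 0.2336 0.234  0.2326 0.2328 0.2324
 0.2324]
rear [-0.032  0.416]
t 41.67 g [ 0.4504 -0.1411  0.1892] x [0.004 1.    0.003] z [-0.004  0.003 -1.   ] w -0.0001 F [ 0.6  0.9 -0.6] tq [-0.01 -0.01 -0.01] j7 -0.04
to (0.515, 0.18, 0.1) tool mm [321.1  63.7  89.8] | 339
```

```bash
python3 -c "
from h import *
print(bot.close_job())"
```

```text
the job is handed in; nothing more can be done
None
```

I finished the changeover and handed the job in at about 42 s of the 210 s allowed. `close_job` gives no verdict, so what follows rests on my own measurements.

**What I did**
1. I turned the dial to the marker.
2. I drew the shelf out by its guard bar and stood the one white-capped jar on the deck.
3. I stood the three black-capped jars on the shelf.
4. I pushed the shelf home, then swung the door shut and pressed it onto its catch. I moved nothing after that except to withdraw the arm.

**Last checks, from the depth pictures**

| Item | Measured |
|---|---|
| White-capped jar | Cap top at z 0.198 m, within about 2 mm of the deck centre |
| Three sample jars | Cap tops at z 0.092 m, about -42, -3 and +41 mm along the shelf and up to 17 mm off its centre line. I measured this before the shelf went in; they can't be seen from above behind the shut door. |
| Shelf | Stopped moving when pushed further. Guard bar at y 0.227 m against 0.2255 m expected at home. |
| Door | Edge slope -0.029, the same as the incubator's front edge, so shut to about 0.005 rad |
| Dial | Bar at -104.7°, marker at about -106°, well inside the 0.17 rad allowed |

**Anything that was off**
- The network never found `marker_tip`, so the marker angle comes from my reading of the picture.
- The final press on the door read about 17 N both along y and upward. I backed off at once; the marker and dial had not moved.
- One sample jar was knocked aside during the run. I found it again in a new picture before picking it up.
- I did not measure the beaker and wash bottle again at the end, but the arm never came near them.

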